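# Fetch the lens tray from under the riser, cap the lenses, put it back

### The arm

A 6-joint arm with a two-finger parallel gripper is mounted at the origin on a cart in front of the work surface, level with it; the furniture and walls round the work are solid. World frame = base frame: x ahead of the robot, y to its left, z up, the work surface at z = 0. Lengths are in m, angles in rad, forces in N, time in s.
With the tool pointing down it reaches from about 0.35 to 0.85 m from the base axis. Payload 8.1 kg.
Tool frame: the origin (TCP) lies at the centre of the arm's flange, where the gripper is bolted on; the fingertips stand 186 mm ahead of it and the grasp point (between the pads) lies 167 mm ahead of it; z points along the fingers, y is the line along which they close (so a half turn about z gives the same grasp; the last joint's range is limited). The gripper opens to 93 mm and grips with 3 to 60 N. Pads are 15 mm wide; open, the fingers measure 128 mm over their backs; the gripper's body (75 mm by 188 mm) begins 65 mm behind the grasp point.
Start: joints at [-1.185, 0.13, 1.488, -0, 1.523, -0.085], TCP at [0.272, -0.535, 0.405] pointing down, gripper open.
Joint ranges: [-2.96, 2.96], [-0.89, 2.26], [0.02, 2.5], [-1.34, 4.48], [0, 2.73], [-2.66, 2.66]. Speed limits (rad/s): [2.39, 2.39, 2.79, 3.14, 3.14, 3.14].

### API

Orientations are given as a rotation vector (axis times angle).
In Python, from plant import read_state, read_camera, camera_params, robot gives the robot as it stands.
- The arm moves only by the tool carry_out, never from a script. Its argument "targets" is a list of rows, each an object of numbers: "hand": the opening in per cent of the stroke, from 0 (shut) to 100 (fully open); "x", "y", "z": the shift along the tool's x, y, z in m; "ax", "ay", "az": the turn, a rotation vector about the tool's x, y, z in rad. In form: [{"hand": .., "x": .., "y": .., "z": .., "ax": .., "ay": .., "az": ..}, ...]. A call has 1 to 8 rows; each row is the pose to reach, as a shift and turn from the pose commanded when the call began, along the tool's axes at that moment; what a row does not reach only later rows make up. A row lasts 1/8 s, in which the tool goes at most 62.5 mm and 10.7 degrees, less where a joint would pass 70% of its speed; a pose out of reach is approached as far as the arm can. A call with a gripper value outside its range is refused whole. The fingers move at their own pace and stop on an object; "newtons" is the grip in N (left out, the last holds). Time passes only in rows, so rows that repeat a pose let the fingers close. It gives the time, the measured TCP pose, the force, the opening and the grip force at its end, in the units of the state.
- read_state(): the state, without advancing time (a new reading comes with each control period).
- read_camera(name): name is "scene" or "top" or "wrist"; returns (picture, depth): 420x560x3 uint8, blue, green, red; 420x560 float32, m along the optical axis (not along the pixel's ray), 0 where there is no reading.
- camera_params(name): a dict with "fx", "fy", "cx", "cy" (pixels), "position" and "rotation" of the camera in the world. Camera axes: x right, y up, looking along -z (the intrinsics and any distortion apply to the point x, -y, -z); pixel columns grow to the right and rows downward; lengths in m; the calibration is good to about 2 mm. A picture is of the moment at which its call begins: read the wrist's pose just before it. camera_params takes no time and is no camera call; for the wrist camera it gives the pose at the moment of the call.
- robot.close_job(): hands the job in; it is judged then, once.
The state is a dict: "t": time; "q": joint angles; "dq": joint speeds; "joint_torque": joint torques, N m; "tool_pos": TCP position; "orientation": TCP orientation; "force": force on the tool from outside, world axes, zero at the start; "wrist_torque": the same for the moment, N m; "opening": finger opening in m; "gripper_force": force on a finger pad.
Only numpy, scipy, OpenCV 4.12 (cv2) and the standard library are available. Lean on these libraries where they do the work, as an engineer would, in place of code of your own. Each camera call takes 0.05 s, during which the arm holds its last target. There are 200 camera calls.

### The job

The tray of camera lenses stands under the low desk riser, where the gripper cannot get at it: take the pull hook, catch it behind the tray's handle and draw the whole tray out into the open. Push onto every lens the cap of its own size, fully home, and lay each cap whose lens is away flat in an empty bay of the tray; then push the tray back with the hook until all of it but the handle is under the board, and lay the hook down flat on the desk. Keep the lenses standing in the tray, and leave the matchbox and the candle where they are.

Things in the scene. Friction and masses are not known exactly. Their poses are not given: they have to be found in the camera images.
- riser: desk riser, fixed: clear acrylic board 170 (x) x 360 (y) x 12 mm on four thin steel legs; underside 97 mm and top 109 mm above the desk, an eraser and a pencil lying on its rear edge (up to 121 mm). Origin on the desk under the board's centre; its x axis points inwards from the open front, whose edge is at x = -85 mm. Legs 12 mm thick at x = +-73, y = +-170 mm, nothing else below the board
- tray: loose wooden lens tray standing under the riser, 88 (x) x 289 (y) x 24 mm high, walls 5 mm, about 0.4 kg, with four bays side by side at y = -106.5, -35.5, +35.5, +106.5 mm (each 78 x 66 mm, floor 5 mm above the desk). Origin at the underside's centre; x points from its handle side inwards, the same way as the riser's x
- tray_handle (a point): middle of the tray's bail handle: round steel bar 8 mm thick, 84 mm long along the tray's y, its axis 15 mm above the desk and 34 mm in front of the tray's front wall (tray x = -78 mm); the gap between bar and wall is 30 mm deep and open above and below. Axes as the tray's
- hook_grip (a point): pull hook lying on the desk, 0.14 kg: the point to grip, half-way up its wooden handle (handle 100 long, 24 wide, 32 mm high; it reaches 80 mm behind and 20 mm ahead of this point). x points along the tool to its tip, z up. The balance point is within 10 mm of it
- hook_tip (a point): lower end of the hook: 8 mm steel rod that runs ahead from the handle (axis 22 mm above the tool's underside) and turns straight down 120 mm ahead of hook_grip; this point is its very end, level with the tool's underside
- lens_a_front (a point): the smallest camera lens, standing front up in one of the bays (may be absent; which bay varies): centre of its flat front face, 66 mm above its foot, z along the lens, up. Its front neck, 18 mm high, is 32 mm in diameter with a 3 mm bevel, the barrel below it 40 mm. 0.25 kg, loose, can slide in its bay
- lens_b_front (a point): the second smallest camera lens, standing front up in one of the bays (may be absent; which bay varies): centre of its flat front face, 69 mm above its foot, z along the lens, up. Its front neck, 18 mm high, is 38 mm in diameter with a 3 mm bevel, the barrel below it 46 mm. 0.25 kg, loose, can slide in its bay
- lens_c_front (a point): the second largest camera lens, standing front up in one of the bays (may be absent; which bay varies): centre of its flat front face, 72 mm above its foot, z along the lens, up. Its front neck, 18 mm high, is 44 mm in diameter with a 3 mm bevel, the barrel below it 52 mm. 0.25 kg, loose, can slide in its bay
- lens_d_front (a point): the largest camera lens, standing front up in one of the bays (may be absent; which bay varies): centre of its flat front face, 75 mm above its foot, z along the lens, up. Its front neck, 18 mm high, is 50 mm in diameter with a 3 mm bevel, the barrel below it 58 mm. 0.25 kg, loose, can slide in its bay
- cap_a_mid (a point): the smallest push-on lens cap, round and black, open side down on the desk: 41.6 mm outer and 35.6 mm inner diameter, 16 mm high with a 3 mm top (13 mm deep inside), 0.03 kg; point on its axis half-way up (8 mm), z up. It belongs to the smallest lens; fully home on it, this point is 5 mm below the lens's front face
- cap_b_mid (a point): the second smallest push-on lens cap, round and black, open side down on the desk: 47.6 mm outer and 41.6 mm inner diameter, 16 mm high with a 3 mm top (13 mm deep inside), 0.03 kg; point on its axis half-way up (8 mm), z up. It belongs to the second smallest lens; fully home on it, this point is 5 mm below the lens's front face
- cap_c_mid (a point): the second largest push-on lens cap, round and black, open side down on the desk: 53.6 mm outer and 47.6 mm inner diameter, 16 mm high with a 3 mm top (13 mm deep inside), 0.03 kg; point on its axis half-way up (8 mm), z up. It belongs to the second largest lens; fully home on it, this point is 5 mm below the lens's front face
- cap_d_mid (a point): the largest push-on lens cap, round and black, open side down on the desk: 59.6 mm outer and 53.6 mm inner diameter, 16 mm high with a 3 mm top (13 mm deep inside), 0.03 kg; point on its axis half-way up (8 mm), z up. It belongs to the largest lens; fully home on it, this point is 5 mm below the lens's front face
- matchbox: closed matchbox lying flat, 53 (x) x 36 (y) x 16 mm, a bystander on the desk; origin at its underside's centre
- candle: jar candle, 38 mm across, 15 mm high, a bystander on the desk; origin at its underside's centre

How it is judged:
On the way, in this order (a step that is already met when the one before it is completed fails the run):
1. the hook draws the tray out by its handle (contact force between hook and tray above 0.2 N and x of tray in the frame of riser below -0.06 m), for 0.1 s.
2. the whole tray is out in front of the board (x of tray in the frame of riser below -0.13 m), for 0.2 s.
3. every lens wears the cap of its own size, fully home, and all other caps lie in the tray (horizontal distance between cap_a_mid and lens_a_front below 0.006 m and z of cap_a_mid in the frame of lens_a_front between -0.009 and -0.002 m and horizontal distance between cap_b_mid and lens_b_front below 0.006 m and z of cap_b_mid in the frame of lens_b_front between -0.009 and -0.002 m and horizontal distance between cap_c_mid and lens_c_front below 0.006 m and z of cap_c_mid in the frame of lens_c_front between -0.009 and -0.002 m and horizontal distance between cap_d_mid and lens_d_front below 0.006 m and z of cap_d_mid in the frame of lens_d_front between -0.009 and -0.002 m and x of cap_a_mid in the frame of tray between -0.035 and 0.035 m and y of cap_a_mid in the frame of tray between -0.14 and 0.14 m and z of cap_a_mid in the frame of tray below 0.07 m and angle between each of cap_a_mid, cap_b_mid, cap_c_mid, cap_d_mid's own z axis and vertical below 0.12 rad and x of cap_b_mid in the frame of tray between -0.035 and 0.035 m and y of cap_b_mid in the frame of tray between -0.14 and 0.14 m and z of cap_b_mid in the frame of tray below 0.073 m and x of cap_c_mid in the frame of tray between -0.035 and 0.035 m and y of cap_c_mid in the frame of tray between -0.14 and 0.14 m and z of cap_c_mid in the frame of tray below 0.076 m and x of cap_d_mid in the frame of tray between -0.035 and 0.035 m and y of cap_d_mid in the frame of tray between -0.14 and 0.14 m and z of cap_d_mid in the frame of tray below 0.079 m), for 0.2 s.
4. the hook pushes the tray back under the board (contact force between hook and tray above 0.2 N and x of tray in the frame of riser above -0.09 m), for 0.1 s.
At the end, for the whole second after the job is handed in: each lens stands in the tray with its own cap seated (2 to 9 mm below the front, 6 mm off axis), every other cap lies level in the tray; the tray box is all under the board, within 40 mm of the riser's middle line and 0.25 rad of square, at rest; the hook lies flat on the desk (all of step 3 and x of tray in the frame of riser between -0.041 and 0.06 m and y of tray in the frame of riser between -0.04 and 0.04 m and angle between the x axis of tray and the x axis of riser, either way round below 0.25 rad and angle between each of lens_a_front, lens_b_front, lens_c_front, lens_d_front's own z axis and vertical below 0.12 rad and z of lens_a_front in the frame of tray below 0.075 m and x of lens_a_front in the frame of tray between -0.035 and 0.035 m and y of lens_a_front in the frame of tray between -0.14 and 0.14 m and z of lens_b_front in the frame of tray below 0.078 m and x of lens_b_front in the frame of tray between -0.035 and 0.035 m and y of lens_b_front in the frame of tray between -0.14 and 0.14 m and z of lens_c_front in the frame of tray below 0.081 m and x of lens_c_front in the frame of tray between -0.035 and 0.035 m and y of lens_c_front in the frame of tray between -0.14 and 0.14 m and z of lens_d_front in the frame of tray below 0.084 m and x of lens_d_front in the frame of tray between -0.035 and 0.035 m and y of lens_d_front in the frame of tray between -0.14 and 0.14 m and linear speed of each of tray, hook below 0.01 m/s and height (world z) of hook_grip below 0.021 m and height (world z) of hook_tip below 0.006 m); the robot touches nothing.
It fails at once if the matchbox or the candle is pushed aside (distance of any of matchbox, candle from where it was at the start of the episode above 0.03 m).
It fails at once if a lens is tipped over (angle between any of lens_a_front, lens_b_front, lens_c_front, lens_d_front's own z axis and vertical above 0.6 rad).
Of lens_a, lens_b, lens_c, lens_d only 2 to 4 are there at a start; the rules pass over those that are not, and their reading is None.
At some moment in a run one of cap_a, cap_b, cap_c, cap_d, hook may be knocked a few centimetres aside while the robot is not near it.
Once in a run the grip may slacken for a moment while it holds something.
It also fails if it takes over 192 s, if anything falls off the work surface, if the arm or the gripper's body presses on something with over 40 N, if the wrist force passes 120 N, or if a joint passes its speed limit or range.

## Working session

There is one attempt and no reset: what is moved stays moved. The work goes in short steps, Python scripts to look and compute and a tool call to move; the robot and the scene stay as the last step left them, time stands still between calls to the robot, and variables do not carry over. Pictures are saved under pics/ and viewed, at most 16 in all, crops included, and the job is handed in when it is done.

Besides the shell and the picture viewer there is one more tool, called after "Request:" as name(argument=value, ...) on one line, values as JSON. carry_out: Moves the arm, as the interface text tells. Its arguments: {"type":"object","properties":{"targets":{"type":"array","items":{"type":"object","properties":{"hand":{"type":"number"},"x":{"type":"number"},"y":{"type":"number"},"z":{"type":"number"},"ax":{"type":"number"},"ay":{"type":"number"},"az":{"type":"number"}}}},"newtons":{"type":"number"}},"required":["targets"]}

```bash
mkdir -p pics; ls; cat > h.py <<'E'
import numpy as np, cv2
from plant import read_state, read_camera, camera_params, robot
from scipy.spatial.transform import Rotation as R
def Rm(cp):
    r=np.array(cp["rotation"],float)
    return r if r.shape==(3,3) else (R.from_rotvec(r).as_matrix() if r.size==3 else R.from_quat(r).as_matrix())
def grab(name):
    cp=camera_params(name); im,d=read_camera(name); return cp,im,d
def cloud(cp,d):
    v,u=np.mgrid[:d.shape[0],:d.shape[1]]
    p=np.stack([(u-cp["cx"])/cp["fx"]*d,-(v-cp["cy"])/cp["fy"]*d,-d],-1)
    w=p@Rm(cp).T+np.array(cp["position"]); w[d<=0]=np.nan
    return w
E
python3 - <<'E'
from h import *
s=read_state(); print(s)
for n in ("top","scene"):
    cp,im,d=grab(n); print(cp); cv2.imwrite(f"pics/{n}0.png",im); np.savez(f"{n}0.npz",im=im,d=d)
E
```

```text
pics
{'t': 0.0, 'q': array([-1.18537053e+00,  1.31140257e-01,  1.48926078e+00,  7.53534100e-06,
        1.52301502e+00, -8.53689513e-02]), 'dq': array([ 3.93600420e-04, -1.56956393e-03,  5.63239064e-05, -2.32131227e-03,
       -7.03542967e-04, -8.43608609e-04]), 'joint_torque': array([-2.55206360e-03, -5.59844577e+01, -4.91764104e+01,  7.70026096e-02,
        3.55837180e-02, -1.96415795e-04]), 'tool_pos': array([ 0.27210811, -0.53449235,  0.4037098 ]), 'orientation': array([-3.05319881e+00, -7.32290505e-01,  4.16170855e-04]), 'force': array([ 0.52074172, -0.27819426, -0.39450777]), 'wrist_torque': array([0.04436008, 0.00196599, 0.05640951]), 'gripper_force': 0.0, 'opening': 0.09352080950479635}
{'fx': 434.4135140895342, 'fy': 434.4135140895342, 'cx': 276.7516028341033, 'cy': 205.88498493431365, 'position': array([ 0.36217112, -0.25294155,  1.18905876]), 'rotation': array([ 0.15359242, -0.16206753, -1.5912442 ])}
{'fx': 509.79831521640233, 'fy': 509.79831521640233, 'cx': 280.5658752597325, 'cy': 214.80577250480093, 'position': array([0.03037873, 0.49722744, 0.66811928]), 'rotation': array([ 0.38451182, -1.22004008, -2.21042743])}
```

View pics/top0.png

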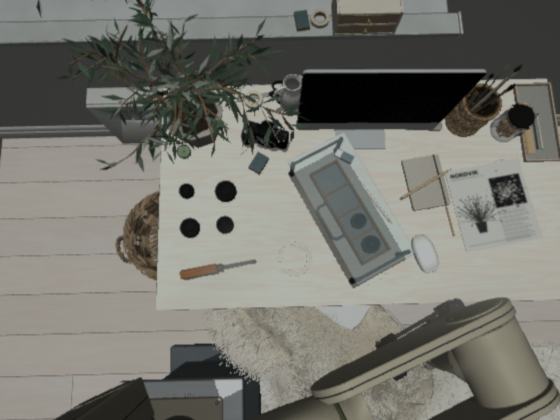

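View pics/scene0.png

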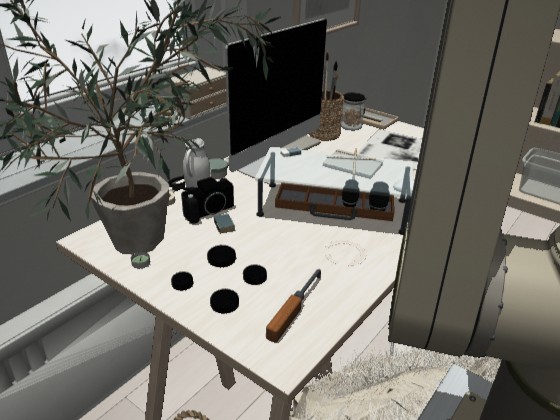

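The top view shows the four caps at (187,191), (226,191), (190,228) and (225,225), and the hook running from (181,275) to (256,262). The riser is centred near (350,210), with its handle at (322,220) and two lenses at (357,222) and (370,243). The scene view shows the same layout.

```bash
cat >> h.py <<'E'
def ray(cp,u,v,z):
    p=np.array([(u-cp["cx"])/cp["fx"],-(v-cp["cy"])/cp["fy"],-1.]); r=Rm(cp)@p; o=np.array(cp["position"])
    return o+r*(z-o[2])/r[2]
E
python3 - <<'E'
from h import *
np.set_printoptions(precision=4,suppress=True)
cp=camera_params("top"); f=np.load("top0.npz"); im,d=f["im"],f["d"]; w=cloud(cp,d)
print("desk z",np.nanmedian(w[285:300,200:290,2]))
g=im.max(-1)
m=(g<60).astype(np.uint8); m[:,:165]=0; m[:170]=0; m[245:]=0; m[:,245:]=0
n,l,st,c=cv2.connectedComponentsWithStats(m)
for i in range(1,n):
    if st[i,4]>60:
        z=np.nanmedian(w[l==i][:,2]); p=ray(cp,*c[i],.016); a=st[i,4]
        print("cap",c[i],a,"z",z,p,"diam",2*np.sqrt(a/np.pi)*(1.189-.016)/434)
for nm,u,v,z in [("hook tail",181,273,.016),("tip",256,261,.02),("handle mid",323,221,.015),("lens1",357,221,.07),("lens2",370,242,.07),("ring",294,258,0),
  ("match",259,161,.016),("candle",184,152,.015),("boardFL",290,162,.109),("boardFR",354,282,.109),("boardBR",410,250,.109),("boardBL",345,135,.109),("tray fl",309,165,.024),("tray bl",342,155,.024)]:
    print(nm,ray(cp,u,v,z),"depth z",w[v,u])
for (a,b,name) in [((135,290),(290,415),"c.png")]:
    cv2.imwrite("pics/crop1.png",cv2.resize(im[130:295,170:415],None,fx=3.2,fy=3.2,interpolation=cv2.INTER_CUBIC))
E
```

```text
desk z -0.0003305535307729368
cap [225.4286 190.9848] 329 z 0.014897324189457217 [ 0.6461 -0.1213  0.016 ] diam 0.05531734032118042
cap [186.3812 190.6188] 160 z 0.015104564810715981 [ 0.6499 -0.013   0.016 ] diam 0.03857654540547835
cap [224.5502 224.4593] 209 z 0.015516665056832357 [ 0.5522 -0.1186  0.016 ] diam 0.04408963311985704
cap [189.7138 227.4964] 276 z 0.01515810298581255 [ 0.5463 -0.0236  0.016 ] diam 0.050666147481342114
hook tail [ 0.4241 -0.002   0.016 ] depth z [ 0.4233 -0.0051  0.0305]
tip [ 0.4504 -0.2029  0.02  ] depth z [ 0.4518 -0.2021  0.001 ]
handle mid [ 0.5549 -0.388   0.015 ] depth z [ 0.5398 -0.3774  0.107 ]
lens1 [ 0.5435 -0.4705  0.07  ] depth z [ 0.5375 -0.4632  0.1076]
lens2 [ 0.4877 -0.5006  0.07  ] depth z [ 0.4834 -0.492   0.1087]
ring [ 0.4573 -0.3058  0.    ] depth z [ 0.457  -0.3056  0.003 ]
match [ 0.7304 -0.216   0.016 ] depth z [ 0.7314 -0.2158  0.0127]
candle [ 0.7626 -0.0045  0.015 ] depth z [ 0.7658 -0.0025  0.0058]
boardFL [ 0.6964 -0.2991  0.109 ] depth z [ 0.6968 -0.2992  0.1076]
boardFR [ 0.3861 -0.4459  0.109 ] depth z [ 0.3885 -0.4649  0.0031]
boardBR [ 0.4608 -0.5901  0.109 ] depth z [ 0.4607 -0.59    0.1095]
boardBL [ 0.7665 -0.4459  0.109 ] depth z [ 0.7675 -0.4463  0.1064]
tray fl [ 0.7126 -0.3555  0.024 ] depth z [ 0.6863 -0.3478  0.1115]
tray bl [ 0.7394 -0.4492  0.024 ] depth z [ 0.708  -0.4329  0.121 ]
```

View pics/crop1.png

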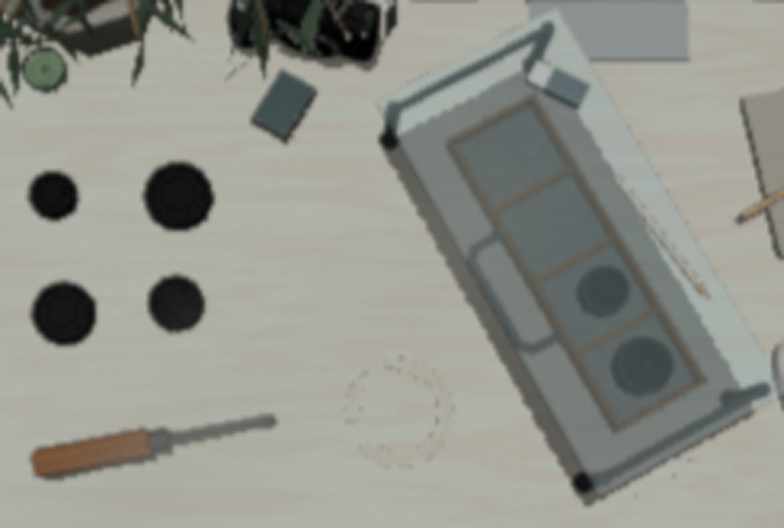

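The crop shows two lenses, at crop (603,291) and (641,366), in the tray's -y bays. The two +y bays are empty, and the hook and all four caps are clear of each other.

```bash
cat >> h.py <<'E'
np.set_printoptions(precision=4,suppress=True)
def yawof(s):
    m=R.from_rotvec(s["orientation"]).as_matrix(); return np.degrees(np.arctan2(m[1,0],m[0,0])),m
def go(x,y,z,yaw,s=None):
    """target of the grasp point (world), tool down, tool-x yaw in deg -> shift/turn rows"""
    s=s or read_state(); y0,m=yawof(s)
    dl=m.T@(np.array([x,y,z+.167])-s["tool_pos"]); dy=(yaw-y0+180)%360-180
    Rt=np.array([[np.cos(a:=np.radians(yaw)),np.sin(a),0],[np.sin(a),-np.cos(a),0],[0,0,-1]]).T
    rv=R.from_matrix(m.T@Rt).as_rotvec()
    print("go",dl.round(4),"turn",rv.round(4),"rows~",max(np.linalg.norm(dl)/.0625,abs(np.degrees(np.linalg.norm(rv)))/10.7).round(1))
E
cat > pose.py <<'E'
import numpy as np
from h import *
def fit(model,pts):
    m=np.array(model);p=np.array(pts)[:,:2]; mc,pc=m.mean(0),p.mean(0)
    a=((m-mc).T@(p-pc)); th=np.arctan2(a[0,1]-a[1,0],a[0,0]+a[1,1])
    Q=np.array([[np.cos(th),-np.sin(th)],[np.sin(th),np.cos(th)]])
    t=pc-Q@mc; return t,np.degrees(th),np.linalg.norm((m@Q.T+t)-p,axis=1)
E
python3 - <<'E'
from pose import *
cp=camera_params("top")
P=lambda u,v,z: ray(cp,170+u/3.2,130+v/3.2,z)
# fl=front,+y
r=fit([(-.085,.18),(-.085,-.18),(.085,-.18),(.085,.18)],[P(380,103,.109),P(588,505,.109),P(775,388,.109),P(556,8,.109)])
print("riser",r)
print("legs",fit([(-.073,.17),(-.073,-.17)],[P(388,140,.09-.09),P(583,485,0.0)]))
t=fit([(-.044,.1445),(.044,.1445),(.044,-.1445),(-.044,-.1445)],[P(447,145,.024),P(534,97,.024),P(708,380,.024),P(617,431,.024)])
print("tray",t)
print("handle",P(500,292,.015))
hk=fit([(-.08,0),(.124,0)],[P(32,463,.03),P(276,421,.022)])
print("hook",hk)
for q in ((603,291),(641,366)): print("lens",P(*q,.06))
go(hk[0][0],hk[0][1],.12,hk[1]+180)
E
```

```text
riser (array([ 0.5748, -0.4446]), np.float64(-64.16862146166568), array([0.0072, 0.0042, 0.0088, 0.0004]))
legs (array([ 0.5755, -0.4485]), np.float64(-63.18750390196283), array([0.0012, 0.0012]))
tray (array([ 0.5783, -0.461 ]), np.float64(-62.247684078095475), array([0.0031, 0.0027, 0.0024, 0.0035]))
handle [ 0.554  -0.3969  0.015 ]
hook (array([ 0.4306, -0.0813]), np.float64(-81.60129658702903), array([0.0003, 0.0003]))
lens [ 0.5452 -0.4762  0.06  ]
lens [ 0.4826 -0.5032  0.06  ]
go [ 0.3469 -0.3318  0.1174] turn [-0.0013 -0.0011 -1.2466] rows~ 7.9
```

Request:
carry_out(targets=[{"hand": 60, "x": 0.347, "y": -0.332, "z": 0.03, "az": -1.246}, {"hand": 60, "x": 0.347, "y": -0.332, "z": 0.03, "az": -1.246}, {"hand": 60, "x": 0.347, "y": -0.332, "z": 0.03, "az": -1.246}, {"hand": 60, "x": 0.347, "y": -0.332, "z": 0.03, "az": -1.246}, {"hand": 60, "x": 0.347, "y": -0.332, "z": 0.05, "az": -1.246}, {"hand": 60, "x": 0.347, "y": -0.332, "z": 0.08, "az": -1.246}, {"hand": 60, "x": 0.347, "y": -0.332, "z": 0.1, "az": -1.246}, {"hand": 60, "x": 0.347, "y": -0.332, "z": 0.1, "az": -1.246}])

```text
schema error: expected keys hand, x, y, z, ax, ay, az
```

```bash
python3 - <<'E'
from h import *
s=read_state(); print(s["t"],s["tool_pos"],yawof(s)[0],s["opening"])
cp,im,d=grab("wrist"); print(cp); w=cloud(cp,d); cv2.imwrite("pics/w1.png",im)
m=(w[...,2]>.012)&(w[...,2]<.045)
# orange wood handle
b,g,r=[im[...,i].astype(int) for i in range(3)]
print("depth range",np.nanmin(w[...,2]),np.nanmedian(w[...,2]))
hm=m&(r>b+40); p=w[hm]; print(hm.sum(), p.min(0),p.max(0)); 
(c,sz,a)=cv2.minAreaRect((p[:,:2]*1000).astype(np.float32)); print(c,sz,a)
E
```

```text
0.1 [ 0.2721 -0.5345  0.4038] 26.975786483367838 0.09326116436112827
{'fx': 334.5723356989178, 'fy': 334.5723356989178, 'cx': 287.1714581020123, 'cy': 208.0650156010494, 'position': array([ 0.3348, -0.503 ,  0.3834]), 'rotation': array([-0.2259,  0.1394, -1.0937])}
depth range -0.753629930791806 -0.00029295087416547627Traceback (most recent call last):
  File "<stdin>", line 8, in <module>
    return umr_minimum(a, axis, None, out, keepdims, initial, where)
ValueError: zero-size array to reduction operation minimum which has no identity
```

View pics/w1.png

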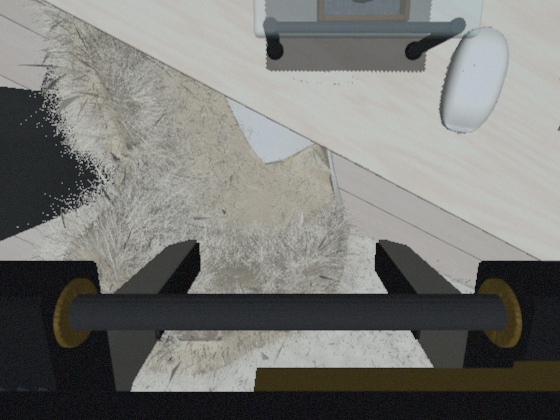

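The arm hasn't moved because every row needs all seven keys. The wrist picture is from the start pose: fingers at the bottom and the riser's near end at the top, around (360,40).

Request:
carry_out(targets=[{"hand": 60, "x": 0.347, "y": -0.332, "z": 0.03, "ax": 0, "ay": 0, "az": -1.246}, {"hand": 60, "x": 0.347, "y": -0.332, "z": 0.03, "ax": 0, "ay": 0, "az": -1.246}, {"hand": 60, "x": 0.347, "y": -0.332, "z": 0.03, "ax": 0, "ay": 0, "az": -1.246}, {"hand": 60, "x": 0.347, "y": -0.332, "z": 0.03, "ax": 0, "ay": 0, "az": -1.246}, {"hand": 60, "x": 0.347, "y": -0.332, "z": 0.05, "ax": 0, "ay": 0, "az": -1.246}, {"hand": 60, "x": 0.347, "y": -0.332, "z": 0.08, "ax": 0, "ay": 0, "az": -1.246}, {"hand": 60, "x": 0.347, "y": -0.332, "z": 0.1, "ax": 0, "ay": 0, "az": -1.246}, {"hand": 60, "x": 0.347, "y": -0.332, "z": 0.1, "ax": 0, "ay": 0, "az": -1.246}])

```text
t: 1.15
tool_pos: [0.431, -0.0795, 0.3041]
orientation: [2.05, 2.379, 0.001]
force: [1.5, -0.0, -0.9]
opening: 0.0556
gripper_force: 0.0
```

```bash
cat > hook.py <<'E'
from h import *
def hook(name="top"):
    cp,im,d=grab(name); w=cloud(cp,d)
    b,g,r=[im[...,i].astype(int) for i in range(3)]
    m=(w[...,2]>.018)&(w[...,2]<.05)&(r>b+35)
    m&=(abs(w[...,0]-.43)<.15)&(abs(w[...,1]+.08)<.15)
    n,l,st,c=cv2.connectedComponentsWithStats(m.astype(np.uint8)); k=1+st[1:,4].argmax(); p=w[l==k]
    print(name,st[k,4],"z",np.median(p[:,2]),cv2.minAreaRect((p[:,:2]*1000).astype(np.float32)))
    return cp,im,d
E
python3 - <<'E'
from hook import *
s=read_state(); print(s["t"],s["tool_pos"],yawof(s)[0],s["opening"])
hook("top")
cp,im,d=hook("wrist"); cv2.imwrite("pics/w2.png",im)
E
```

```text
1.15 [ 0.431  -0.0795  0.3041] 98.48184408215204 0.05558415360167268Traceback (most recent call last):
  File "<stdin>", line 3, in <module>
  File "hook.py", line 7, in hook
    n,l,st,c=cv2.connectedComponentsWithStats(m.astype(np.uint8)); k=1+st[1:,4].argmax(); p=w[l==k]
                                                                       ~~~~~~~~~~~~~~~^^
ValueError: attempt to get argmax of an empty sequence
```

```bash
python3 - <<'E'
from hook import *
cp,im,d=grab("wrist"); cv2.imwrite("pics/w2.png",im); np.savez("w2.npz",im=im,d=d,p=cp["position"],r=cp["rotation"])
try: hook("wrist")
except Exception as e: print(e)
E
```

```text
wrist 3786 z 0.03144296846983731 ((427.3084716796875, -47.53218078613281), (23.08873176574707, 97.83572387695312), 9.714726448059082)
```

View pics/w2.png

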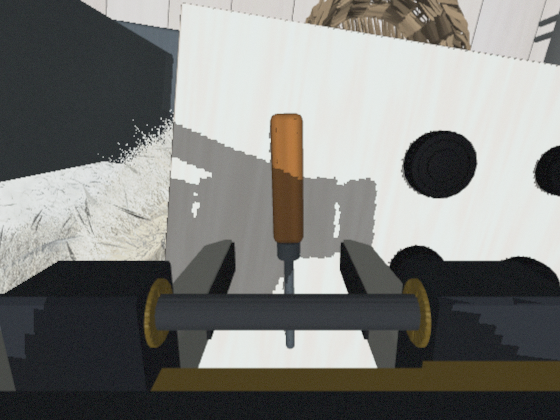

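The hook lies between the fingers, with its handle from (287,113) to (290,243) and its rod tip at (290,347).

```bash
python3 - <<'E'
from h import *
go(.4323,-.0775,.022,99.7)
E
```

```text
go [0.0009 0.0025 0.1138] turn [-0.0033 -0.0019 -0.0185] rows~ 1.8
```

Request:
carry_out(targets=[{"hand": 60, "x": 0.001, "y": 0.002, "z": 0.06, "ax": 0, "ay": 0, "az": -0.018}, {"hand": 60, "x": 0.001, "y": 0.002, "z": 0.1, "ax": 0, "ay": 0, "az": -0.018}, {"hand": 60, "x": 0.001, "y": 0.002, "z": 0.114, "ax": 0, "ay": 0, "az": -0.018}, {"hand": 60, "x": 0.001, "y": 0.002, "z": 0.114, "ax": 0, "ay": 0, "az": -0.018}, {"hand": 0, "x": 0.001, "y": 0.002, "z": 0.114, "ax": 0, "ay": 0, "az": -0.018}, {"hand": 0, "x": 0.001, "y": 0.002, "z": 0.114, "ax": 0, "ay": 0, "az": -0.018}, {"hand": 0, "x": 0.001, "y": 0.002, "z": 0.114, "ax": 0, "ay": 0, "az": -0.018}, {"hand": 0, "x": 0.001, "y": 0.002, "z": 0.114, "ax": 0, "ay": 0, "az": -0.018}], newtons=50)

```text
t: 2.3
tool_pos: [0.4329, -0.0802, 0.1913]
orientation: [2.031, 2.396, 0.0]
force: [-0.8, -0.6, 4.7]
opening: 0.0238
gripper_force: 50.0
```

```bash
cat >> h.py <<'E'
RC=np.array([.5752,-.4465]); RA=-63.9; 
TC=np.array([.5783,-.461]); TA=-62.2
def fr(c,a,x,y):
    t=np.radians(a); return c+np.array([x*np.cos(t)-y*np.sin(t),x*np.sin(t)+y*np.cos(t)])
def inv(c,a,p):
    t=np.radians(a); d=np.array(p[:2])-c; return np.array([d[0]*np.cos(t)+d[1]*np.sin(t),-d[0]*np.sin(t)+d[1]*np.cos(t)])
E
python3 - <<'E'
from h import *
s=read_state(); print(s["t"],s["tool_pos"],yawof(s)[0],s["opening"],s["gripper_force"],s["force"])
print("tray in riser",inv(RC,RA,TC))
for x in (-.26,-.061-.12):   # approach then over the gap
    p=fr(TC,TA,x,-.022); print(p); go(*p,.022+.03,TA+180)
E
```

```text
2.3 [ 0.4329 -0.0802  0.1913] 99.40848902019587 0.023796117449939824 49.96465802192688 [-0.8011 -0.6245  4.7492]
tray in riser [ 0.0144 -0.0036]
[ 0.4376 -0.2413]
go [-0.1596 -0.0217 -0.0276] turn [ 0.0005  0.0006 -0.321 ] rows~ 2.6
[ 0.4744 -0.3112]
go [-0.2346  0.0033 -0.0275] turn [ 0.0005  0.0006 -0.321 ] rows~ 3.8
```

Request:
carry_out(targets=[{"hand": 0, "x": 0, "y": 0, "z": -0.035, "ax": 0, "ay": 0, "az": 0}, {"hand": 0, "x": -0.06, "y": -0.01, "z": -0.038, "ax": 0, "ay": 0, "az": -0.16}, {"hand": 0, "x": -0.115, "y": -0.02, "z": -0.038, "ax": 0, "ay": 0, "az": -0.321}, {"hand": 0, "x": -0.16, "y": -0.022, "z": -0.038, "ax": 0, "ay": 0, "az": -0.321}, {"hand": 0, "x": -0.2, "y": -0.008, "z": -0.038, "ax": 0, "ay": 0, "az": -0.321}, {"hand": 0, "x": -0.235, "y": 0.003, "z": -0.038, "ax": 0, "ay": 0, "az": -0.321}, {"hand": 0, "x": -0.235, "y": 0.003, "z": -0.038, "ax": 0, "ay": 0, "az": -0.321}, {"hand": 0, "x": -0.235, "y": 0.003, "z": -0.038, "ax": 0, "ay": 0, "az": -0.321}])

```text
t: 3.3
tool_pos: [0.4736, -0.311, 0.2281]
orientation: [-1.622, -2.688, -0.001]
force: [0.1, 0.9, -1.4]
opening: 0.0241
gripper_force: 50.0
```

```bash
python3 - <<'E'
from h import *
s=read_state(); print(s["t"],s["tool_pos"],yawof(s)[0],s["opening"],s["force"])
a,im,d=grab("scene"); b,im2,_=grab("top")
c=lambda p:cv2.resize(p,None,fx=2.2,fy=2.2,interpolation=cv2.INTER_CUBIC)
cv2.imwrite("pics/hk.png",np.hstack([c(im[120:320,240:420]),c(im2[120:320,270:440])]))
E
```

```text
3.3 [ 0.4736 -0.311   0.2281] 117.78013415224913 0.02411994720242213 [ 0.0566  0.9019 -1.3903]
```

View pics/hk.png

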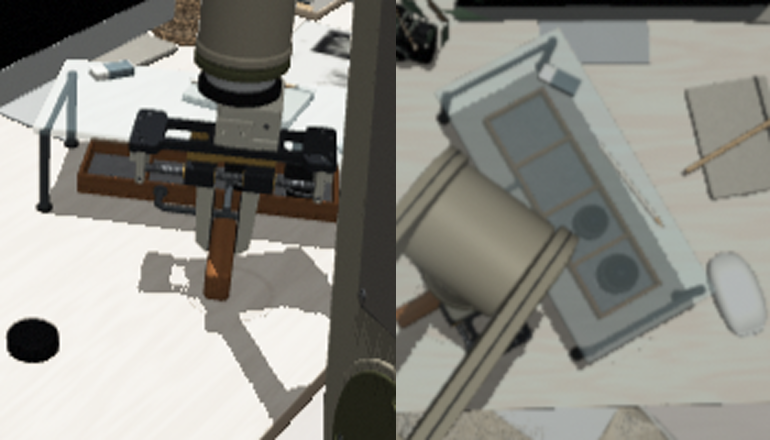

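```bash
python3 - <<'E'
from h import *
cp=camera_params("top")
P=lambda u,v,z: ray(cp,170+u/3.2,130+v/3.2,z)
for q in ((471,258),(500,310),(527,350)): print(inv(TC,TA,P(*q,.015)))
f=np.load("top0.npz"); cv2.imwrite("pics/bar.png",cv2.resize(f["im"][185:265,295:390],None,fx=7,fy=7,interpolation=cv2.INTER_CUBIC))
E
```

```text
[-0.0747  0.0461]
[-0.076 -0.005]
[-0.0735 -0.0458]
```

View pics/bar.png

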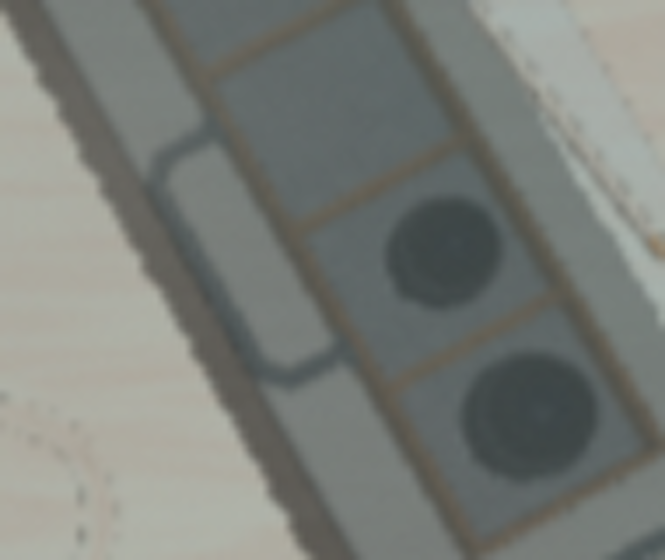

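The bar runs between its bends at (160,180) and (285,380), parallel to the tray's wall. I'll go 5 mm deeper before lowering.

Request:
carry_out(targets=[{"hand": 0, "x": -0.006, "y": 0, "z": 0, "ax": 0, "ay": 0, "az": 0}, {"hand": 0, "x": -0.006, "y": 0, "z": 0.01, "ax": 0, "ay": 0, "az": 0}, {"hand": 0, "x": -0.006, "y": 0, "z": 0.02, "ax": 0, "ay": 0, "az": 0}, {"hand": 0, "x": -0.006, "y": 0, "z": 0.03, "ax": 0, "ay": 0, "az": 0}, {"hand": 0, "x": -0.006, "y": 0, "z": 0.03, "ax": 0, "ay": 0, "az": 0}])

```text
t: 4.03
tool_pos: [0.4761, -0.3163, 0.197]
orientation: [-1.621, -2.687, -0.001]
force: [0.1, -0.1, -1.0]
opening: 0.0235
gripper_force: 50.0
```

Request:
carry_out(targets=[{"hand": 0, "x": 0.005, "y": 0, "z": 0, "ax": 0, "ay": 0, "az": 0}, {"hand": 0, "x": 0.011, "y": 0, "z": 0, "ax": 0, "ay": 0, "az": 0}, {"hand": 0, "x": 0.018, "y": 0, "z": 0, "ax": 0, "ay": 0, "az": 0}, {"hand": 0, "x": 0.026, "y": 0, "z": 0, "ax": 0, "ay": 0, "az": 0}, {"hand": 0, "x": 0.034, "y": 0, "z": 0, "ax": 0, "ay": 0, "az": 0}, {"hand": 0, "x": 0.042, "y": 0, "z": 0, "ax": 0, "ay": 0, "az": 0}, {"hand": 0, "x": 0.05, "y": 0, "z": 0, "ax": 0, "ay": 0, "az": 0}, {"hand": 0, "x": 0.058, "y": 0, "z": 0, "ax": 0, "ay": 0, "az": 0}])

```text
t: 5.03
tool_pos: [0.4497, -0.2653, 0.1991]
orientation: [1.622, 2.689, -0.0]
force: [2.5, -5.5, -1.8]
opening: 0.0236
gripper_force: 50.0
```

```bash
cat > tray.py <<'E'
from h import *
def looktop(save=None):
    cp,im,d=grab("top"); np.savez("top_last.npz",im=im,d=d)
    if save: cv2.imwrite(save,cv2.resize(im[130:295,170:415],None,fx=3.2,fy=3.2,interpolation=cv2.INTER_CUBIC))
E
python3 -c "
from tray import *
looktop('pics/pull1.png')
s=read_state();print(s['force'],s['wrist_torque'])"
```

```text
[ 2.98   -1.7454  0.8084] [-0.6231 -0.5803  0.0544]
```

View pics/pull1.png

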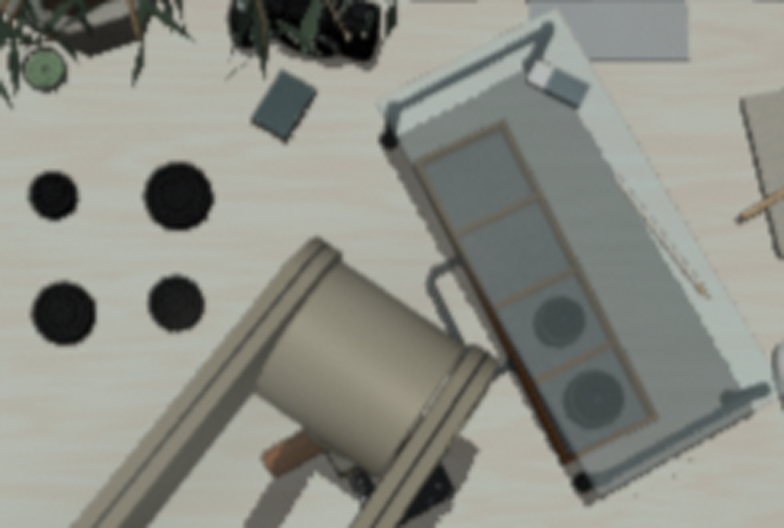

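The tray is following: its +y front corner has moved to (415,160), and the lenses stand at (558,320) and (592,399).

Request:
carry_out(targets=[{"hand": 0, "x": 0.006, "y": 0, "z": 0, "ax": 0, "ay": 0, "az": 0}, {"hand": 0, "x": 0.015, "y": 0, "z": 0, "ax": 0, "ay": 0, "az": 0}, {"hand": 0, "x": 0.024, "y": 0, "z": 0, "ax": 0, "ay": 0, "az": 0}, {"hand": 0, "x": 0.033, "y": 0, "z": 0, "ax": 0, "ay": 0, "az": 0}, {"hand": 0, "x": 0.042, "y": 0, "z": 0, "ax": 0, "ay": 0, "az": 0}, {"hand": 0, "x": 0.051, "y": 0, "z": 0, "ax": 0, "ay": 0, "az": 0}, {"hand": 0, "x": 0.06, "y": 0, "z": 0, "ax": 0, "ay": 0, "az": 0}, {"hand": 0, "x": 0.07, "y": 0, "z": 0, "ax": 0, "ay": 0, "az": 0}])

```text
t: 6.08
tool_pos: [0.4168, -0.2031, 0.1988]
orientation: [1.623, 2.69, -0.0]
force: [3.0, -4.8, -1.2]
opening: 0.0233
gripper_force: 50.0
```

Request:
carry_out(targets=[{"hand": 0, "x": 0.008, "y": 0, "z": 0, "ax": 0, "ay": 0, "az": 0}, {"hand": 0, "x": 0.018, "y": 0, "z": 0, "ax": 0, "ay": 0, "az": 0}, {"hand": 0, "x": 0.028, "y": 0, "z": 0, "ax": 0, "ay": 0, "az": 0}, {"hand": 0, "x": 0.038, "y": 0, "z": 0, "ax": 0, "ay": 0, "az": 0}, {"hand": 0, "x": 0.048, "y": 0, "z": 0, "ax": 0, "ay": 0, "az": 0}, {"hand": 0, "x": 0.058, "y": 0, "z": 0, "ax": 0, "ay": 0, "az": 0}, {"hand": 0, "x": 0.066, "y": 0, "z": 0, "ax": 0, "ay": 0, "az": 0}, {"hand": 0, "x": 0.07, "y": 0, "z": 0, "ax": 0, "ay": 0, "az": 0}])

```text
t: 7.08
tool_pos: [0.3842, -0.1413, 0.1988]
orientation: [1.622, 2.69, -0.0]
force: [2.4, -4.3, -2.0]
opening: 0.0237
gripper_force: 50.0
```

```bash
python3 -c "
from tray import *
looktop('pics/pull2.png')
s=read_state();print(s['force'],s['tool_pos'],yawof(s)[0])"
```

```text
[ 1.7988 -2.535  -1.402 ] [ 0.3841 -0.141   0.1987] 117.80492916093044
```

View pics/pull2.png

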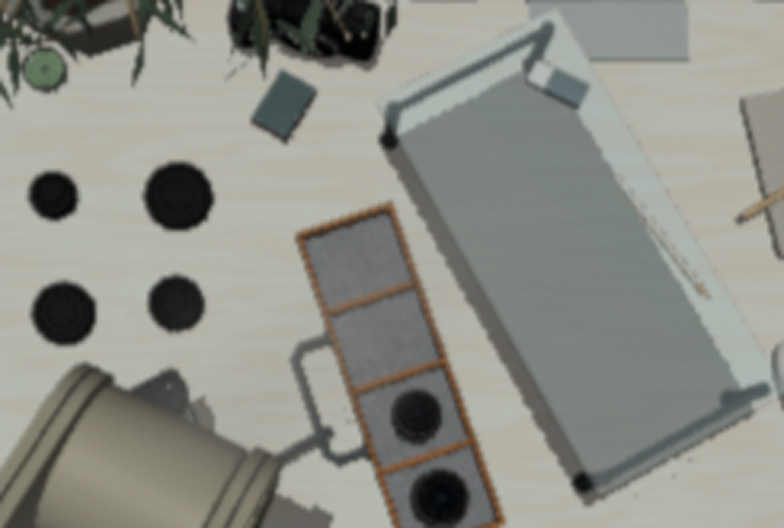

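The tray is fully in the open, turned slightly, with both lenses standing at crop (416,416) and (440,497). I'll lift the hook off and lay it near its old place.

```bash
python3 - <<'E'
from pose import *
cp=camera_params("top")
P=lambda u,v,z: ray(cp,170+u/3.2,130+v/3.2,z)
t=fit([(-.044,.1445),(.044,.1445),(.044,-.1445)],[P(296,236,.024),P(391,204,.024),P(502,523,.024)])
print("tray",t, "in riser",inv(RC,RA,t[0]),[fr(t[0],t[1],-.044,-.1445),fr(t[0],t[1],-.078,0)])
for q in ((416,416),(440,497)): print("lens",P(*q,.075),inv(t[0],t[1],P(*q,.075)))
go(.405,-.075,.06,99.7)
go(.405,-.075,.0243,99.7)
E
```

```text
tray (array([ 0.4821, -0.3057]), np.float64(-73.097962716643), array([0.0028, 0.0016, 0.0041])) in riser [-0.1674 -0.0216] [array([ 0.3311, -0.3056]), array([ 0.4594, -0.2311])]
lens [ 0.4458 -0.3176  0.075 ] [ 0.0008 -0.0382]
lens [ 0.3818 -0.3341  0.075 ] [-0.002  -0.1043]
go [ 0.0487  0.0493 -0.0283] turn [-0.0002 -0.0003  0.316 ] rows~ 1.7
go [0.0487 0.0493 0.0074] turn [-0.0002 -0.0003  0.316 ] rows~ 1.7
```

Request:
carry_out(targets=[{"hand": 0, "x": -0.006, "y": 0, "z": -0.01, "ax": 0, "ay": 0, "az": 0}, {"hand": 0, "x": -0.006, "y": 0, "z": -0.04, "ax": 0, "ay": 0, "az": 0}, {"hand": 0, "x": 0.02, "y": 0.02, "z": -0.04, "ax": 0, "ay": 0, "az": 0.15}, {"hand": 0, "x": 0.049, "y": 0.049, "z": -0.03, "ax": 0, "ay": 0, "az": 0.316}, {"hand": 0, "x": 0.049, "y": 0.049, "z": -0.015, "ax": 0, "ay": 0, "az": 0.316}, {"hand": 0, "x": 0.049, "y": 0.049, "z": 0.0, "ax": 0, "ay": 0, "az": 0.316}, {"hand": 0, "x": 0.049, "y": 0.049, "z": 0.007, "ax": 0, "ay": 0, "az": 0.316}, {"hand": 0, "x": 0.049, "y": 0.049, "z": 0.007, "ax": 0, "ay": 0, "az": 0.316}])

```text
t: 8.12
tool_pos: [0.4048, -0.0763, 0.1915]
orientation: [-2.025, -2.4, 0.001]
force: [0.2, 0.1, -2.0]
opening: 0.0238
gripper_force: 50.0
```

Request:
carry_out(targets=[{"hand": 60, "x": 0, "y": 0, "z": 0, "ax": 0, "ay": 0, "az": 0}, {"hand": 60, "x": 0, "y": 0, "z": 0, "ax": 0, "ay": 0, "az": 0}, {"hand": 60, "x": 0, "y": 0, "z": 0, "ax": 0, "ay": 0, "az": 0}, {"hand": 60, "x": 0, "y": 0, "z": -0.05, "ax": 0, "ay": 0, "az": 0}, {"hand": 60, "x": 0, "y": 0, "z": -0.11, "ax": 0, "ay": 0, "az": 0}, {"hand": 60, "x": 0, "y": 0, "z": -0.15, "ax": 0, "ay": 0, "az": 0}])

```text
t: 8.88
tool_pos: [0.4052, -0.0755, 0.3448]
orientation: [2.024, 2.399, 0.002]
force: [0.1, 0.1, 0.0]
opening: 0.0557
gripper_force: 0.0
```

```bash
python3 - <<'E'
from h import *
s=read_state(); print(s["t"],s["tool_pos"],yawof(s)[0])
# viewing pose over lenses: tool y along tray x  => tool x yaw = 90-73.1
go(.415,-.325,.20,16.9); go(.35,-.345,.20,16.9); go(.5,-.12,.2,16.9)
E
```

```text
8.875 [ 0.4052 -0.0755  0.3448] 99.69495875832914
go [-0.2476 -0.0323 -0.0219] turn [ 0.0033 -0.0008  1.445 ] rows~ 7.7
go [-0.2563 -0.0998 -0.0221] turn [ 0.0033 -0.0008  1.445 ] rows~ 7.7
go [-0.0598  0.086  -0.0219] turn [ 0.0033 -0.0008  1.445 ] rows~ 7.7
```

Request:
carry_out(targets=[{"hand": 85, "x": -0.256, "y": -0.1, "z": -0.022, "ax": 0, "ay": 0, "az": 1.445}, {"hand": 85, "x": -0.256, "y": -0.1, "z": -0.022, "ax": 0, "ay": 0, "az": 1.445}, {"hand": 85, "x": -0.256, "y": -0.1, "z": -0.022, "ax": 0, "ay": 0, "az": 1.445}, {"hand": 85, "x": -0.256, "y": -0.1, "z": -0.022, "ax": 0, "ay": 0, "az": 1.445}, {"hand": 85, "x": -0.256, "y": -0.1, "z": -0.022, "ax": 0, "ay": 0, "az": 1.445}, {"hand": 85, "x": -0.256, "y": -0.1, "z": -0.022, "ax": 0, "ay": 0, "az": 1.445}, {"hand": 85, "x": -0.256, "y": -0.1, "z": -0.022, "ax": 0, "ay": 0, "az": 1.445}, {"hand": 85, "x": -0.256, "y": -0.1, "z": -0.022, "ax": 0, "ay": 0, "az": 1.445}])

```text
t: 9.88
tool_pos: [0.3493, -0.3448, 0.3636]
orientation: [-3.109, -0.453, 0.0]
force: [1.0, 0.9, 0.9]
opening: 0.0792
gripper_force: 0.0
```

```bash
cat > lens.py <<'E'
from h import *
def discs(name,zlo,zhi,save=None,dark=True,amin=60,region=None):
    cp,im,d=grab(name); w=cloud(cp,d)
    if save: cv2.imwrite(save,im)
    with np.errstate(invalid="ignore"): m=(w[...,2]>zlo)&(w[...,2]<zhi)&(im.max(-1)<90)
    if region: m&=region(w)
    n,l,st,c=cv2.connectedComponentsWithStats(m.astype(np.uint8))
    for i in range(1,n):
        if st[i,4]<amin: continue
        p=w[l==i]; z=np.median(p[:,2]); q=np.float32(p[:,:2]*1000)
        ctr,rad=cv2.minEnclosingCircle(q[::max(1,len(q)//3000)])
        print(name,"px",c[i].round(),"n",st[i,4],"z",z,"bbox ctr",(p.min(0)+p.max(0))[:2]/2,"size",(p.max(0)-p.min(0))[:2],"circ",np.array(ctr)/1000,"D",2*rad)
E
python3 - <<'E'
from lens import *
s=read_state(); print(s["t"],s["tool_pos"],yawof(s)[0])
discs("wrist",.062,.088,"pics/w3.png")
E
```

```text
9.875 [ 0.3493 -0.3448  0.3636] 16.580432978885167
wrist px [290.  75.] n 1397 z 0.06883865720671534 bbox ctr [ 0.4503 -0.317 ] size [0.0315 0.0311] circ [ 0.4505 -0.3169] D 31.892560958862305
wrist px [285. 166.] n 1670 z 0.07168715648599217 bbox ctr [ 0.3825 -0.3332] size [0.0374 0.0373] circ [ 0.3827 -0.3335] D 37.98763656616211
wrist px [427. 195.] n 119 z 0.0720949578368763 bbox ctr [ 0.394 -0.454] size [0.0104 0.0053] circ [ 0.394  -0.4556] D 10.593426704406738
```

View pics/w3.png

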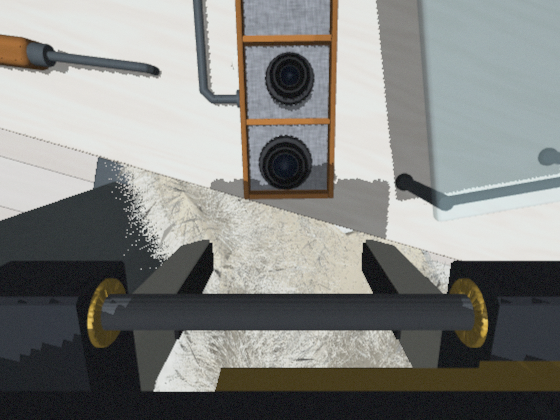

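The two lenses are at (290,75) and (285,166). Their front diameters are 32 and 38 mm, so they are lens a (inner bay) and lens b (outer bay). Caps c and d therefore go in the two empty bays.

Request:
carry_out(targets=[{"hand": 85, "x": 0.06, "y": 0, "z": 0, "ax": 0, "ay": 0, "az": 0}, {"hand": 85, "x": 0.1, "y": 0, "z": 0, "ax": 0, "ay": 0, "az": 0}, {"hand": 85, "x": 0.1, "y": 0, "z": 0, "ax": 0, "ay": 0, "az": 0}])

```text
t: 10.3
tool_pos: [0.447, -0.3145, 0.3635]
orientation: [-3.106, -0.469, -0.0]
force: [-1.2, 0.9, 0.3]
opening: 0.0795
gripper_force: 0.0
```

```bash
python3 - <<'E'
from pose import *
s=read_state(); y0,_=yawof(s); print(s["t"],s["tool_pos"],y0)
cp,im,d=grab("wrist"); w=cloud(cp,d); np.savez("w4.npz",im=im,d=d,w=w)
b,g,r=[im[...,i].astype(int) for i in range(3)]
T,A=np.array([.4821,-.3057]),-73.1
q=inv(T,A,(w.reshape(-1,3)[:,:2].T if 0 else [0,0])) if 0 else None
t=np.radians(A); D=w[...,:2]-T; X=D[...,0]*np.cos(t)+D[...,1]*np.sin(t); Y=-D[...,0]*np.sin(t)+D[...,1]*np.cos(t)
with np.errstate(invalid="ignore"): m=(r>b+40)&(w[...,2]>.012)&(w[...,2]<.032)&(abs(X)<.06)&(abs(Y)<.17)
print(m.sum(),np.median(w[m][:,2]))
for lab,sel in [("front wall",X<-.03),("rear wall",X>.03)]:
    k=m&sel; pf=np.polyfit(Y[k],X[k],1); print(lab,k.sum(),"x@0",pf[1],"slope",pf[0],np.median(X[k]))
# partitions: Y histogram inside
k=m&(abs(X)<.03); h,e=np.histogram(Y[k],bins=np.arange(-.06,.17,.002)); 
print([(round(float(e[i])+.001,3),int(h[i])) for i in range(len(h)) if h[i]>30])
E
```

```text
10.3 [ 0.447  -0.3145  0.3635] 17.186161278344958
4459 0.02312725743844052
front wall 1681 x@0 -0.04086133120990965 slope -0.009363534312309673 -0.041515335471507625
rear wall 1658 x@0 0.039708587400896674 slope -0.0019132643710236014 0.04000990173157315
[(0.001, 63), (0.003, 125), (0.005, 156), (0.071, 74), (0.073, 134), (0.075, 173)]
```

```bash
cat >> h.py <<'E'
T2=np.array([.4848,-.3045]); A2=-72.8
E
python3 - <<'E'
from h import *
for y in (.0355,.1065,-.0355,-.1065): print(fr(T2,A2,0,y))
go(.49,-.1,.2,17.2)
E
```

```text
[ 0.5187 -0.294 ]
[ 0.5865 -0.273 ]
[ 0.4509 -0.315 ]
[ 0.3831 -0.336 ]
go [ 0.1055 -0.1925 -0.0036] turn [-0.0006  0.0006 -0.0014] rows~ 3.5
```

Request:
carry_out(targets=[{"hand": 85, "x": 0.105, "y": -0.192, "z": -0.003, "ax": 0, "ay": 0, "az": 0}, {"hand": 85, "x": 0.105, "y": -0.192, "z": -0.003, "ax": 0, "ay": 0, "az": 0}, {"hand": 85, "x": 0.105, "y": -0.192, "z": -0.003, "ax": 0, "ay": 0, "az": 0}, {"hand": 85, "x": 0.105, "y": -0.192, "z": -0.003, "ax": 0, "ay": 0, "az": 0}, {"hand": 85, "x": 0.105, "y": -0.192, "z": -0.003, "ax": 0, "ay": 0, "az": 0}])

```text
t: 10.98
tool_pos: [0.4894, -0.1001, 0.3668]
orientation: [3.107, 0.467, 0.0]
force: [-0.8, -0.0, -0.2]
opening: 0.0793
gripper_force: 0.0
```

```bash
python3 - <<'E'
from lens import *
s=read_state(); print(s["t"],s["tool_pos"],yawof(s)[0])
discs("wrist",.007,.024,None,region=lambda w:(w[...,1]>-.17)&(w[...,1]<.06)&(w[...,0]<.7),amin=300)
E
```

```text
10.975 [ 0.4894 -0.1001  0.3668] 17.102740643635723
wrist px [244.   8.] n 655 z 0.015028861493841028 bbox ctr [ 0.6414 -0.0118] size [0.0214 0.0374] circ [ 0.6448 -0.0118] D 38.938602447509766
wrist px [357.  35.] n 3709 z 0.01530311944619539 bbox ctr [ 0.6477 -0.1176] size [0.0592 0.0587] circ [ 0.6479 -0.1181] D 60.15140914916992
wrist px [225. 111.] n 2533 z 0.01526828308892414 bbox ctr [ 0.5481 -0.0203] size [0.0525 0.0536] circ [ 0.5478 -0.0203] D 54.29112243652344
wrist px [321. 135.] n 1844 z 0.015453694732690482 bbox ctr [ 0.5538 -0.1153] size [0.0467 0.0468] circ [ 0.5537 -0.1156] D 47.44009780883789
wrist px [238. 250.] n 316 z 0.016307265523982678 bbox ctr [ 0.4158 -0.0727] size [0.0087 0.0634] circ [ 0.4158 -0.0727] D 63.90883255004883
```

```bash
python3 - <<'E'
from h import *
go(.6477,-.1178,.028,17.2)
E
```

```text
go [0.1466 0.062  0.1718] turn [ 0.0006  0.0003 -0.0031] rows~ 3.7
```

Request:
carry_out(targets=[{"hand": 85, "x": 0.06, "y": 0.03, "z": 0.0, "ax": 0, "ay": 0, "az": 0}, {"hand": 85, "x": 0.11, "y": 0.05, "z": 0.03, "ax": 0, "ay": 0, "az": 0}, {"hand": 85, "x": 0.1465, "y": 0.062, "z": 0.07, "ax": 0, "ay": 0, "az": 0}, {"hand": 85, "x": 0.1465, "y": 0.062, "z": 0.12, "ax": 0, "ay": 0, "az": 0}, {"hand": 85, "x": 0.1465, "y": 0.062, "z": 0.16, "ax": 0, "ay": 0, "az": 0}, {"hand": 85, "x": 0.1465, "y": 0.062, "z": 0.172, "ax": 0, "ay": 0, "az": 0}, {"hand": 0, "x": 0.1465, "y": 0.062, "z": 0.172, "ax": 0, "ay": 0, "az": 0}, {"hand": 0, "x": 0.1465, "y": 0.062, "z": 0.172, "ax": 0, "ay": 0, "az": 0}], newtons=20)

```text
t: 12.02
tool_pos: [0.649, -0.119, 0.1975]
orientation: [3.106, 0.461, 0.006]
force: [0.2, -0.5, 0.6]
opening: 0.0635
gripper_force: 0.1
```

Request:
carry_out(targets=[{"hand": 0, "x": 0, "y": 0, "z": 0, "ax": 0, "ay": 0, "az": 0}, {"hand": 0, "x": 0, "y": 0, "z": -0.04, "ax": 0, "ay": 0, "az": 0}, {"hand": 0, "x": 0, "y": 0, "z": -0.09, "ax": 0, "ay": 0, "az": 0}, {"hand": 0, "x": 0, "y": 0, "z": -0.09, "ax": 0, "ay": 0, "az": 0}])

```text
t: 12.52
tool_pos: [0.6503, -0.1185, 0.2924]
orientation: [3.103, 0.461, 0.017]
force: [-0.1, -0.4, -1.1]
opening: 0.0587
gripper_force: 23.2
```

```bash
python3 - <<'E'
from h import *
s=read_state(); print(s["tool_pos"],yawof(s)[0],s["opening"],s["gripper_force"])
p=fr(T2,A2,0,.1065); go(*p,.115,17.2); go(*p,.046,17.2)
E
```

```text
[ 0.6503 -0.1185  0.2924] 16.91400523334929 0.0586763336041638 23.19995166733861
go [-0.1061  0.1292  0.0101] turn [ 0.0062 -0.0101 -0.005 ] rows~ 2.7
go [-0.1068  0.1287  0.0791] turn [ 0.0062 -0.0101 -0.005 ] rows~ 3.0
```

```bash
python3 - <<'E'
from h import *
p=fr(T2,A2,0,.1065); go(*p,.125,107.2)
E
```

```text
go [-0.106   0.1292  0.0001] turn [ 0.0128 -0.003  -1.5758] rows~ 8.4
```

Request:
carry_out(targets=[{"hand": 0, "x": 0, "y": 0, "z": -0.03, "ax": 0, "ay": 0, "az": -0.18}, {"hand": 0, "x": -0.03, "y": 0.03, "z": -0.03, "ax": 0, "ay": 0, "az": -0.36}, {"hand": 0, "x": -0.06, "y": 0.06, "z": -0.03, "ax": 0, "ay": 0, "az": -0.54}, {"hand": 0, "x": -0.08, "y": 0.09, "z": -0.03, "ax": 0, "ay": 0, "az": -0.72}, {"hand": 0, "x": -0.1, "y": 0.12, "z": -0.03, "ax": 0, "ay": 0, "az": -0.9}, {"hand": 0, "x": -0.106, "y": 0.129, "z": -0.03, "ax": 0, "ay": 0, "az": -1.08}, {"hand": 0, "x": -0.106, "y": 0.129, "z": -0.03, "ax": 0, "ay": 0, "az": -1.26}, {"hand": 0, "x": -0.106, "y": 0.129, "z": -0.03, "ax": 0, "ay": 0, "az": -1.44}])

```text
t: 13.52
tool_pos: [0.5838, -0.2725, 0.3145]
orientation: [-2.025, -2.401, 0.0]
force: [0.1, -0.3, 0.2]
opening: 0.0583
gripper_force: 23.2
```

```bash
python3 - <<'E'
from h import *
s=read_state(); print(s["tool_pos"],s["opening"],s["gripper_force"])
p=fr(T2,A2,0,.1065); go(*p,.046,107.2)
E
```

```text
[ 0.5838 -0.2725  0.3145] 0.05828753932268074 23.218139035161585
go [-0.0009  0.0026  0.1015] turn [-0.0001 -0.0002 -0.1307] rows~ 1.6
```

Request:
carry_out(targets=[{"hand": 0, "x": -0.001, "y": 0.002, "z": 0.03, "ax": 0, "ay": 0, "az": -0.131}, {"hand": 0, "x": -0.001, "y": 0.002, "z": 0.06, "ax": 0, "ay": 0, "az": -0.131}, {"hand": 0, "x": -0.001, "y": 0.002, "z": 0.07, "ax": 0, "ay": 0, "az": -0.131}, {"hand": 0, "x": -0.001, "y": 0.002, "z": 0.07, "ax": 0, "ay": 0, "az": -0.131}, {"hand": 0, "x": -0.001, "y": 0.002, "z": 0.07, "ax": 0, "ay": 0, "az": -0.131}])

```text
t: 14.15
tool_pos: [0.5868, -0.2733, 0.2464]
orientation: [1.869, 2.522, 0.0]
force: [1.0, -1.5, -1.0]
opening: 0.0584
gripper_force: 23.2
```

```bash
python3 - <<'E'
from h import *
s=read_state(); print(s["tool_pos"],s["opening"],s["gripper_force"])
p=fr(T2,A2,0,.1065); go(*p,.046,107.2)
E
```

```text
[ 0.5868 -0.2733  0.2464] 0.05840748320577295 23.223438388668
go [ 0.0004 -0.0002  0.0334] turn [ 0.0016  0.0017 -0.0052] rows~ 0.5
```

Request:
carry_out(targets=[{"hand": 0, "x": 0, "y": 0, "z": 0.015, "ax": 0, "ay": 0, "az": 0}, {"hand": 0, "x": 0, "y": 0, "z": 0.026, "ax": 0, "ay": 0, "az": 0}, {"hand": 0, "x": 0, "y": 0, "z": 0.033, "ax": 0, "ay": 0, "az": 0}, {"hand": 0, "x": 0, "y": 0, "z": 0.033, "ax": 0, "ay": 0, "az": 0}, {"hand": 0, "x": 0, "y": 0, "z": 0.033, "ax": 0, "ay": 0, "az": 0}])

```text
t: 14.78
tool_pos: [0.5862, -0.273, 0.2115]
orientation: [-1.871, -2.524, 0.0]
force: [0.1, -0.1, 0.0]
opening: 0.0584
gripper_force: 23.2
```

Request:
carry_out(targets=[{"hand": 76, "x": 0, "y": 0, "z": 0, "ax": 0, "ay": 0, "az": 0}, {"hand": 76, "x": 0, "y": 0, "z": 0, "ax": 0, "ay": 0, "az": 0}, {"hand": 76, "x": 0, "y": 0, "z": 0, "ax": 0, "ay": 0, "az": 0}, {"hand": 76, "x": 0, "y": 0, "z": -0.05, "ax": 0, "ay": 0, "az": 0}, {"hand": 76, "x": 0, "y": 0, "z": -0.1, "ax": 0, "ay": 0, "az": 0}, {"hand": 76, "x": 0, "y": 0, "z": -0.1, "ax": 0, "ay": 0, "az": 0}])

```text
t: 15.52
tool_pos: [0.5879, -0.2739, 0.3182]
orientation: [1.865, 2.516, 0.002]
force: [0.5, 0.4, 0.2]
opening: 0.0707
gripper_force: 0.0
```

```bash
python3 - <<'E'
from h import *
go(.548,-.0203,.1,107.2);go(.548,-.0203,.028,107.2)
E
```

```text
go [0.2547 0.0352 0.0496] turn [ 0.0071  0.0074 -0.0052] rows~ 4.2
go [0.2552 0.0347 0.1216] turn [ 0.0071  0.0074 -0.0052] rows~ 4.6
```

Request:
carry_out(targets=[{"hand": 80, "x": 0.06, "y": 0.01, "z": 0.0, "ax": 0, "ay": 0, "az": 0}, {"hand": 80, "x": 0.12, "y": 0.02, "z": 0.0, "ax": 0, "ay": 0, "az": 0}, {"hand": 80, "x": 0.18, "y": 0.03, "z": 0.0, "ax": 0, "ay": 0, "az": 0}, {"hand": 80, "x": 0.23, "y": 0.035, "z": 0.02, "ax": 0, "ay": 0, "az": 0}, {"hand": 80, "x": 0.255, "y": 0.035, "z": 0.05, "ax": 0, "ay": 0, "az": 0}, {"hand": 80, "x": 0.255, "y": 0.035, "z": 0.05, "ax": 0, "ay": 0, "az": 0}, {"hand": 80, "x": 0.255, "y": 0.035, "z": 0.05, "ax": 0, "ay": 0, "az": 0}])

```text
t: 16.4
tool_pos: [0.5459, -0.0194, 0.2622]
orientation: [1.87, 2.523, -0.0]
force: [0.7, 0.4, -0.3]
opening: 0.0741
gripper_force: 0.0
```

```bash
python3 - <<'E'
from tray import *
looktop(); f=np.load("top_last.npz"); cv2.imwrite("pics/t3.png",cv2.resize(f["im"][130:305,165:415],None,fx=3.2,fy=3.2,interpolation=cv2.INTER_CUBIC))
s=read_state(); print(s["tool_pos"]); go(.548,-.0203,.028,107.2)
E
```

```text
[ 0.5463 -0.0198  0.2628]
go [-0.0009  0.0014  0.0678] turn [ 0.0014  0.001  -0.0059] rows~ 1.1
```

View pics/t3.png

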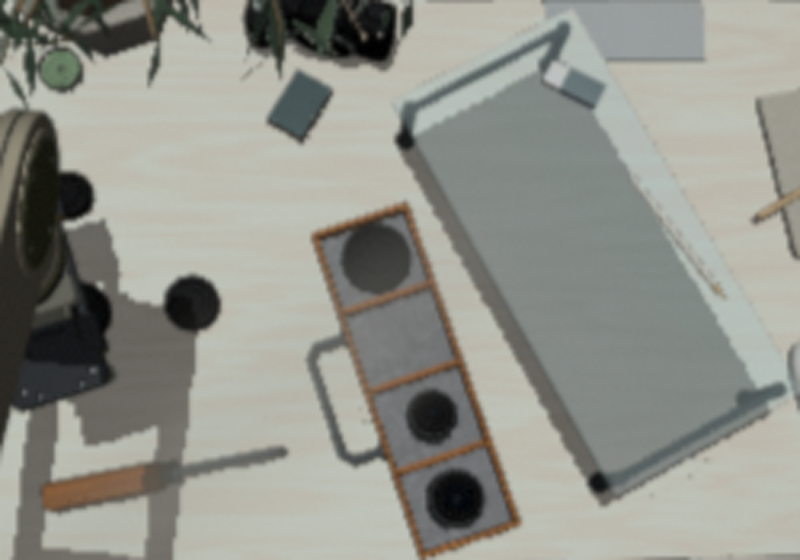

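Cap d lies inside its bay at (375,257), and everything else is where I left it. Next is cap c.

Request:
carry_out(targets=[{"hand": 80, "x": 0, "y": 0.001, "z": 0.045, "ax": 0, "ay": 0, "az": 0}, {"hand": 80, "x": 0, "y": 0.001, "z": 0.068, "ax": 0, "ay": 0, "az": 0}, {"hand": 80, "x": 0, "y": 0.001, "z": 0.068, "ax": 0, "ay": 0, "az": 0}, {"hand": 0, "x": 0, "y": 0.001, "z": 0.068, "ax": 0, "ay": 0, "az": 0}, {"hand": 0, "x": 0, "y": 0.001, "z": 0.068, "ax": 0, "ay": 0, "az": 0}, {"hand": 0, "x": 0, "y": 0.001, "z": 0.068, "ax": 0, "ay": 0, "az": 0}, {"hand": 0, "x": 0, "y": 0.001, "z": 0.02, "ax": 0, "ay": 0, "az": 0}, {"hand": 0, "x": 0, "y": 0.001, "z": -0.03, "ax": 0, "ay": 0, "az": 0}])

```text
t: 17.45
tool_pos: [0.5461, -0.0185, 0.2925]
orientation: [-1.87, -2.523, 0.001]
force: [1.3, 0.3, -1.0]
opening: 0.0531
gripper_force: 20.0
```

```bash
python3 - <<'E'
from h import *
s=read_state(); print(s["opening"],s["gripper_force"],s["tool_pos"])
p=fr(T2,A2,0,.0355); go(*p,.12,107.2)
E
```

```text
0.053082816983798936 19.999942677095532 [ 0.5461 -0.0185  0.2925]
go [-0.2557 -0.1063  0.0055] turn [-0.0014 -0.0006 -0.005 ] rows~ 4.4
```

Request:
carry_out(targets=[{"hand": 0, "x": -0.06, "y": -0.03, "z": 0.0, "ax": 0, "ay": 0, "az": 0}, {"hand": 0, "x": -0.12, "y": -0.05, "z": 0.0, "ax": 0, "ay": 0, "az": 0}, {"hand": 0, "x": -0.18, "y": -0.08, "z": 0.0, "ax": 0, "ay": 0, "az": 0}, {"hand": 0, "x": -0.23, "y": -0.1, "z": 0.0, "ax": 0, "ay": 0, "az": 0}, {"hand": 0, "x": -0.256, "y": -0.106, "z": 0.01, "ax": 0, "ay": 0, "az": 0}, {"hand": 0, "x": -0.256, "y": -0.106, "z": 0.03, "ax": 0, "ay": 0, "az": 0}, {"hand": 0, "x": -0.256, "y": -0.106, "z": 0.045, "ax": 0, "ay": 0, "az": 0}, {"hand": 0, "x": -0.256, "y": -0.106, "z": 0.045, "ax": 0, "ay": 0, "az": 0}])

```text
t: 18.45
tool_pos: [0.5189, -0.2924, 0.2444]
orientation: [-1.866, -2.522, -0.0]
force: [-0.1, 0.3, -0.3]
opening: 0.0531
gripper_force: 20.0
```

```bash
python3 - <<'E'
from h import *
s=read_state(); print(s["opening"],s["gripper_force"],s["tool_pos"])
p=fr(T2,A2,0,.0365); go(*p,.045,107.2)
E
```

```text
0.053082090894000074 19.999896541703492 [ 0.5189 -0.2924  0.2444]
go [-0.0016  0.0004  0.0323] turn [-0.0026 -0.0036 -0.0037] rows~ 0.5
```

Request:
carry_out(targets=[{"hand": 0, "x": -0.001, "y": 0, "z": 0.015, "ax": 0, "ay": 0, "az": 0}, {"hand": 0, "x": -0.001, "y": 0, "z": 0.027, "ax": 0, "ay": 0, "az": 0}, {"hand": 0, "x": -0.001, "y": 0, "z": 0.032, "ax": 0, "ay": 0, "az": 0}, {"hand": 0, "x": -0.001, "y": 0, "z": 0.032, "ax": 0, "ay": 0, "az": 0}, {"hand": 0, "x": -0.001, "y": 0, "z": 0.032, "ax": 0, "ay": 0, "az": 0}])

```text
t: 19.08
tool_pos: [0.52, -0.2955, 0.2152]
orientation: [1.871, 2.523, 0.0]
force: [-0.2, 0.4, -0.5]
opening: 0.0533
gripper_force: 20.0
```

Request:
carry_out(targets=[{"hand": 68, "x": 0, "y": 0, "z": 0, "ax": 0, "ay": 0, "az": 0}, {"hand": 68, "x": 0, "y": 0, "z": 0, "ax": 0, "ay": 0, "az": 0}, {"hand": 68, "x": 0, "y": 0, "z": 0, "ax": 0, "ay": 0, "az": 0}, {"hand": 68, "x": 0, "y": 0, "z": -0.05, "ax": 0, "ay": 0, "az": 0}, {"hand": 68, "x": 0, "y": 0, "z": -0.1, "ax": 0, "ay": 0, "az": 0}, {"hand": 68, "x": 0, "y": 0, "z": -0.13, "ax": 0, "ay": 0, "az": 0}, {"hand": 68, "x": 0, "y": 0, "z": -0.13, "ax": 0, "ay": 0, "az": 0}])

```text
t: 19.95
tool_pos: [0.5207, -0.2959, 0.3485]
orientation: [1.867, 2.519, 0.0]
force: [-0.5, 0.4, -0.8]
opening: 0.063
gripper_force: 0.0
```

```bash
python3 - <<'E'
from h import *
s=read_state(); print(s["opening"],s["tool_pos"])
go(.55,-.19,.17,17.2)
E
```

```text
0.06302580398108605 [ 0.5207 -0.2959  0.3485]
go [0.0928 0.0588 0.0113] turn [0.0072 0.0008 1.5657] rows~ 8.4
```

```bash
python3 - <<'E'
from h import *
go(.52,-.09,.2,17.2)
E
```

```text
go [ 0.1971  0.0593 -0.0193] turn [0.0072 0.0008 1.5657] rows~ 8.4
```

Request:
carry_out(targets=[{"hand": 75, "x": 0.197, "y": 0.059, "z": -0.02, "ax": 0, "ay": 0, "az": 1.566}, {"hand": 75, "x": 0.197, "y": 0.059, "z": -0.02, "ax": 0, "ay": 0, "az": 1.566}, {"hand": 75, "x": 0.197, "y": 0.059, "z": -0.02, "ax": 0, "ay": 0, "az": 1.566}, {"hand": 75, "x": 0.197, "y": 0.059, "z": -0.02, "ax": 0, "ay": 0, "az": 1.566}, {"hand": 75, "x": 0.197, "y": 0.059, "z": -0.02, "ax": 0, "ay": 0, "az": 1.566}, {"hand": 75, "x": 0.197, "y": 0.059, "z": -0.02, "ax": 0, "ay": 0, "az": 1.566}, {"hand": 75, "x": 0.197, "y": 0.059, "z": -0.02, "ax": 0, "ay": 0, "az": 1.566}, {"hand": 75, "x": 0.197, "y": 0.059, "z": -0.02, "ax": 0, "ay": 0, "az": 1.566}])

```text
t: 20.95
tool_pos: [0.5185, -0.0894, 0.3627]
orientation: [-3.083, -0.598, 0.004]
force: [-0.3, -0.2, -0.3]
opening: 0.0695
gripper_force: 0.0
```

Request:
carry_out(targets=[{"hand": 75, "x": 0, "y": 0, "z": 0, "ax": 0, "ay": 0, "az": 0.04}, {"hand": 75, "x": 0, "y": 0, "z": 0, "ax": 0, "ay": 0, "az": 0.04}, {"hand": 75, "x": 0, "y": 0, "z": 0, "ax": 0, "ay": 0, "az": 0.04}])

```text
t: 21.32
tool_pos: [0.5188, -0.0896, 0.3638]
orientation: [-3.093, -0.547, 0.002]
force: [-0.7, -0.6, 0.2]
opening: 0.0699
gripper_force: 0.0
```

```bash
python3 - <<'E'
from lens import *
s=read_state(); print(s["t"],s["tool_pos"],yawof(s)[0])
discs("wrist",.007,.024,None,region=lambda w:(w[...,1]>-.17)&(w[...,1]<.06)&(w[...,0]<.7)&(w[...,0]>.5),amin=300)
E
```

```text
21.325 [ 0.5188 -0.0896  0.3638] 20.075631058581987
wrist px [254.  26.] n 1927 z 0.01537436396787728 bbox ctr [ 0.6515 -0.0093] size [0.0413 0.0423] circ [ 0.6514 -0.0093] D 42.49034118652344
wrist px [324. 169.] n 1792 z 0.015436820887342967 bbox ctr [ 0.5538 -0.1154] size [0.047  0.0468] circ [ 0.5538 -0.1154] D 47.633121490478516
```

```bash
python3 - <<'E'
from h import *
go(.5538,-.1154,.024,17.2)
E
```

```text
go [0.0241 0.0363 0.173 ] turn [-0.0006  0.0009  0.0499] rows~ 2.9
```

Request:
carry_out(targets=[{"hand": 75, "x": 0.024, "y": 0.036, "z": 0.05, "ax": 0, "ay": 0, "az": 0.05}, {"hand": 75, "x": 0.024, "y": 0.036, "z": 0.11, "ax": 0, "ay": 0, "az": 0.05}, {"hand": 75, "x": 0.024, "y": 0.036, "z": 0.13, "ax": 0, "ay": 0, "az": 0.05}, {"hand": 75, "x": 0.024, "y": 0.036, "z": 0.13, "ax": 0, "ay": 0, "az": 0.05}, {"hand": 75, "x": 0.024, "y": 0.036, "z": 0.13, "ax": 0, "ay": 0, "az": 0.05}])

```text
t: 22.0
tool_pos: [0.5549, -0.1154, 0.2375]
orientation: [3.105, 0.469, 0.005]
force: [-0.6, 0.3, 0.6]
opening: 0.0696
gripper_force: 0.0
```

```bash
python3 - <<'E'
from h import *
s=read_state(); print(s["tool_pos"],yawof(s)[0]);go(.5538,-.1154,.024,17.2)
E
```

```text
[ 0.5549 -0.1154  0.2375] 17.173174194788977
go [-0.0012 -0.0004  0.0465] turn [ 0.0021 -0.0031 -0.0005] rows~ 0.7
```

Request:
carry_out(targets=[{"hand": 75, "x": -0.001, "y": 0, "z": 0.03, "ax": 0, "ay": 0, "az": 0}, {"hand": 75, "x": -0.001, "y": 0, "z": 0.0465, "ax": 0, "ay": 0, "az": 0}, {"hand": 75, "x": -0.001, "y": 0, "z": 0.0465, "ax": 0, "ay": 0, "az": 0}, {"hand": 0, "x": -0.001, "y": 0, "z": 0.0465, "ax": 0, "ay": 0, "az": 0}, {"hand": 0, "x": -0.001, "y": 0, "z": 0.0465, "ax": 0, "ay": 0, "az": 0}, {"hand": 0, "x": -0.001, "y": 0, "z": 0.0465, "ax": 0, "ay": 0, "az": 0}, {"hand": 0, "x": -0.001, "y": 0, "z": 0.0465, "ax": 0, "ay": 0, "az": 0}], newtons=20)

```text
t: 22.88
tool_pos: [0.5534, -0.1157, 0.1892]
orientation: [3.106, 0.468, 0.002]
force: [-0.8, 0.1, 6.5]
opening: 0.0469
gripper_force: 20.0
```

```bash
python3 - <<'E'
from h import *
s=read_state(); print(s["tool_pos"],yawof(s)[0],s["opening"]);go(.5538,-.1154,.15,17.2); go(.3826,-.3335,.15,17.2)
E
```

```text
[ 0.5534 -0.1157  0.1892] 17.144222752160953 0.04692421057125563
go [ 0.0006 -0.0001 -0.1278] turn [ 0.0008 -0.0012 -0.001 ] rows~ 2.0
go [-0.2273  0.1579 -0.128 ] turn [ 0.0008 -0.0012 -0.001 ] rows~ 4.9
```

Request:
carry_out(targets=[{"hand": 0, "x": 0, "y": 0, "z": -0.06, "ax": 0, "ay": 0, "az": 0}, {"hand": 0, "x": 0, "y": 0, "z": -0.12, "ax": 0, "ay": 0, "az": 0}, {"hand": 0, "x": -0.05, "y": 0.035, "z": -0.128, "ax": 0, "ay": 0, "az": 0}, {"hand": 0, "x": -0.1, "y": 0.07, "z": -0.128, "ax": 0, "ay": 0, "az": 0}, {"hand": 0, "x": -0.15, "y": 0.105, "z": -0.128, "ax": 0, "ay": 0, "az": 0}, {"hand": 0, "x": -0.2, "y": 0.14, "z": -0.128, "ax": 0, "ay": 0, "az": 0}, {"hand": 0, "x": -0.227, "y": 0.158, "z": -0.128, "ax": 0, "ay": 0, "az": 0}, {"hand": 0, "x": -0.227, "y": 0.158, "z": -0.128, "ax": 0, "ay": 0, "az": 0}])

```text
t: 23.88
tool_pos: [0.3811, -0.3349, 0.3161]
orientation: [3.107, 0.463, -0.001]
force: [0.6, 0.3, -0.1]
opening: 0.0474
gripper_force: 20.0
```

Request:
carry_out(targets=[{"hand": 0, "x": 0, "y": 0, "z": 0.03, "ax": 0, "ay": 0, "az": 0}, {"hand": 0, "x": 0, "y": 0, "z": 0.035, "ax": 0, "ay": 0, "az": 0}, {"hand": 0, "x": 0, "y": 0, "z": 0.035, "ax": 0, "ay": 0, "az": 0}])

```text
t: 24.25
tool_pos: [0.383, -0.3327, 0.2811]
orientation: [-3.105, -0.47, 0.001]
force: [-0.4, 0.3, 0.1]
opening: 0.0474
gripper_force: 20.0
```

```bash
python3 - <<'E'
from h import *
s=read_state(); print(s["tool_pos"],yawof(s)[0],s["opening"]);go(.3823,-.3336,.25-.167,17.2)
E
```

```text
[ 0.383  -0.3327  0.2811] 17.207181311722117 0.047445131679690125
go [-0.0009  0.0007  0.0311] turn [-0.0012  0.0004  0.0001] rows~ 0.5
```

Request:
carry_out(targets=[{"hand": 0, "x": -0.0005, "y": 0.0005, "z": 0.01, "ax": 0, "ay": 0, "az": 0}, {"hand": 0, "x": -0.0005, "y": 0.0005, "z": 0.016, "ax": 0, "ay": 0, "az": 0}, {"hand": 0, "x": -0.0005, "y": 0.0005, "z": 0.02, "ax": 0, "ay": 0, "az": 0}, {"hand": 0, "x": -0.0005, "y": 0.0005, "z": 0.024, "ax": 0, "ay": 0, "az": 0}, {"hand": 0, "x": -0.0005, "y": 0.0005, "z": 0.024, "ax": 0, "ay": 0, "az": 0}])

```text
t: 24.88
tool_pos: [0.3821, -0.334, 0.2569]
orientation: [-3.106, -0.468, 0.001]
force: [-0.7, 0.4, -0.3]
opening: 0.0474
gripper_force: 20.0
```

Request:
carry_out(targets=[{"hand": 0, "x": 0, "y": 0, "z": 0.003, "ax": 0, "ay": 0, "az": 0}, {"hand": 0, "x": 0, "y": 0, "z": 0.006, "ax": 0, "ay": 0, "az": 0}, {"hand": 0, "x": 0, "y": 0, "z": 0.008, "ax": 0, "ay": 0, "az": 0}, {"hand": 0, "x": 0, "y": 0, "z": 0.008, "ax": 0, "ay": 0, "az": 0}])

```text
t: 25.38
tool_pos: [0.3825, -0.3342, 0.2502]
orientation: [3.106, 0.468, 0.001]
force: [-2.3, 2.6, 8.4]
opening: 0.0474
gripper_force: 20.0
```

Request:
carry_out(targets=[{"hand": 70, "x": 0, "y": 0, "z": 0, "ax": 0, "ay": 0, "az": 0}, {"hand": 70, "x": 0, "y": 0, "z": 0, "ax": 0, "ay": 0, "az": 0}, {"hand": 70, "x": 0, "y": 0, "z": 0, "ax": 0, "ay": 0, "az": 0}, {"hand": 70, "x": 0, "y": 0, "z": -0.05, "ax": 0, "ay": 0, "az": 0}, {"hand": 70, "x": 0, "y": 0, "z": -0.1, "ax": 0, "ay": 0, "az": 0}, {"hand": 70, "x": 0, "y": 0, "z": -0.12, "ax": 0, "ay": 0, "az": 0}, {"hand": 70, "x": -0.03, "y": 0, "z": -0.12, "ax": 0, "ay": 0, "az": 0}, {"hand": 70, "x": -0.03, "y": 0, "z": -0.12, "ax": 0, "ay": 0, "az": 0}])

```text
t: 26.38
tool_pos: [0.3527, -0.3433, 0.3695]
orientation: [3.106, 0.466, -0.0]
force: [-0.2, -0.3, -0.0]
opening: 0.0647
gripper_force: 0.0
```

```bash
python3 - <<'E'
from lens import *
s=read_state(); print(s["t"],s["tool_pos"],yawof(s)[0])
discs("wrist",.058,.088,None,amin=300)
go(.6515,-.0093,.08,17.2)
E
```

```text
26.375 [ 0.3527 -0.3433  0.3695] 17.06173928956572
wrist px [291.  81.] n 1333 z 0.0688848897356123 bbox ctr [ 0.4505 -0.3169] size [0.0318 0.0311] circ [ 0.4504 -0.3171] D 31.920175552368164
wrist px [287. 170.] n 2619 z 0.07638898472571581 bbox ctr [ 0.3827 -0.3349] size [0.0483 0.0481] circ [ 0.3826 -0.3348] D 48.5734748840332
go [ 0.3831 -0.2315  0.1222] turn [ 0.0001 -0.0002 -0.0023] rows~ 7.4
```

Request:
carry_out(targets=[{"hand": 70, "x": 0.06, "y": -0.036, "z": 0, "ax": 0, "ay": 0, "az": 0}, {"hand": 70, "x": 0.11, "y": -0.066, "z": 0, "ax": 0, "ay": 0, "az": 0}, {"hand": 70, "x": 0.16, "y": -0.097, "z": 0, "ax": 0, "ay": 0, "az": 0}, {"hand": 70, "x": 0.21, "y": -0.127, "z": 0, "ax": 0, "ay": 0, "az": 0}, {"hand": 70, "x": 0.26, "y": -0.157, "z": 0.03, "ax": 0, "ay": 0, "az": 0}, {"hand": 70, "x": 0.31, "y": -0.187, "z": 0.06, "ax": 0, "ay": 0, "az": 0}, {"hand": 70, "x": 0.35, "y": -0.212, "z": 0.09, "ax": 0, "ay": 0, "az": 0}, {"hand": 70, "x": 0.383, "y": -0.2315, "z": 0.122, "ax": 0, "ay": 0, "az": 0}])

```text
t: 27.42
tool_pos: [0.6525, -0.0059, 0.2453]
orientation: [-3.106, -0.471, 0.001]
force: [0.1, -0.5, 0.2]
opening: 0.065
gripper_force: 0.0
```

Request:
carry_out(targets=[{"hand": 70, "x": 0, "y": 0, "z": 0, "ax": 0, "ay": 0, "az": 0}, {"hand": 70, "x": 0, "y": 0, "z": 0, "ax": 0, "ay": 0, "az": 0}])

```text
t: 27.68
tool_pos: [0.6513, -0.0085, 0.2469]
orientation: [-3.106, -0.469, 0.001]
force: [0.4, 0.4, -0.3]
opening: 0.0651
gripper_force: 0.0
```

```bash
python3 - <<'E'
from h import *
s=read_state(); print(s["tool_pos"],yawof(s)[0]);go(.6515,-.0093,.0245,17.2)
E
```

```text
[ 0.6513 -0.0085  0.2469] 17.18487046801412
go [0.     0.0008 0.0554] turn [-0.0002  0.0009 -0.0003] rows~ 0.9
```

Request:
carry_out(targets=[{"hand": 70, "x": 0, "y": 0.0005, "z": 0.035, "ax": 0, "ay": 0, "az": 0}, {"hand": 70, "x": 0, "y": 0.0005, "z": 0.055, "ax": 0, "ay": 0, "az": 0}, {"hand": 70, "x": 0, "y": 0.0005, "z": 0.055, "ax": 0, "ay": 0, "az": 0}, {"hand": 0, "x": 0, "y": 0.0005, "z": 0.055, "ax": 0, "ay": 0, "az": 0}, {"hand": 0, "x": 0, "y": 0.0005, "z": 0.055, "ax": 0, "ay": 0, "az": 0}, {"hand": 0, "x": 0, "y": 0.0005, "z": 0.055, "ax": 0, "ay": 0, "az": 0}, {"hand": 0, "x": 0, "y": 0.0005, "z": 0.055, "ax": 0, "ay": 0, "az": 0}])

```text
t: 28.55
tool_pos: [0.652, -0.0093, 0.1935]
orientation: [3.106, 0.468, 0.003]
force: [-0.5, -0.8, 6.2]
opening: 0.0411
gripper_force: 20.0
```

```bash
python3 - <<'E'
from h import *
s=read_state(); print(s["tool_pos"],yawof(s)[0],s["opening"]); go(.4503,-.317,.15,17.2)
E
```

```text
[ 0.652  -0.0093  0.1935] 17.153029035009105 0.04109363910225134
go [-0.2833  0.2346 -0.1238] turn [ 0.0007 -0.0016 -0.0008] rows~ 6.2
```

Request:
carry_out(targets=[{"hand": 0, "x": 0, "y": 0, "z": -0.06, "ax": 0, "ay": 0, "az": 0}, {"hand": 0, "x": 0, "y": 0, "z": -0.12, "ax": 0, "ay": 0, "az": 0}, {"hand": 0, "x": -0.045, "y": 0.037, "z": -0.124, "ax": 0, "ay": 0, "az": 0}, {"hand": 0, "x": -0.09, "y": 0.075, "z": -0.124, "ax": 0, "ay": 0, "az": 0}, {"hand": 0, "x": -0.135, "y": 0.112, "z": -0.124, "ax": 0, "ay": 0, "az": 0}, {"hand": 0, "x": -0.18, "y": 0.15, "z": -0.124, "ax": 0, "ay": 0, "az": 0}, {"hand": 0, "x": -0.225, "y": 0.187, "z": -0.124, "ax": 0, "ay": 0, "az": 0}, {"hand": 0, "x": -0.27, "y": 0.224, "z": -0.124, "ax": 0, "ay": 0, "az": 0}])

```text
t: 29.55
tool_pos: [0.4582, -0.3042, 0.3163]
orientation: [3.106, 0.469, 0.0]
force: [-0.1, -0.1, -0.5]
opening: 0.0413
gripper_force: 20.0
```

Request:
carry_out(targets=[{"hand": 0, "x": -0.0133, "y": 0.011, "z": 0.015, "ax": 0, "ay": 0, "az": 0}, {"hand": 0, "x": -0.0133, "y": 0.011, "z": 0.03, "ax": 0, "ay": 0, "az": 0}, {"hand": 0, "x": -0.0133, "y": 0.011, "z": 0.035, "ax": 0, "ay": 0, "az": 0}, {"hand": 0, "x": -0.0133, "y": 0.011, "z": 0.035, "ax": 0, "ay": 0, "az": 0}])

```text
t: 30.05
tool_pos: [0.4507, -0.3159, 0.2803]
orientation: [-3.104, -0.471, 0.002]
force: [0.1, -0.2, -0.0]
opening: 0.0411
gripper_force: 20.0
```

```bash
python3 - <<'E'
from h import *
s=read_state(); print(s["tool_pos"],yawof(s)[0],s["opening"]);go(.4504,-.317,.2515-.167,17.2)
E
```

```text
[ 0.4507 -0.3159  0.2803] 17.260059634785183 0.04112043678826021
go [-0.0006  0.001   0.0288] turn [-0.0017  0.0007  0.001 ] rows~ 0.5
```

Request:
carry_out(targets=[{"hand": 0, "x": -0.0004, "y": 0.0007, "z": 0.01, "ax": 0, "ay": 0, "az": 0}, {"hand": 0, "x": -0.0004, "y": 0.0007, "z": 0.016, "ax": 0, "ay": 0, "az": 0}, {"hand": 0, "x": -0.0004, "y": 0.0007, "z": 0.02, "ax": 0, "ay": 0, "az": 0}, {"hand": 0, "x": -0.0004, "y": 0.0007, "z": 0.022, "ax": 0, "ay": 0, "az": 0}, {"hand": 0, "x": -0.0004, "y": 0.0007, "z": 0.022, "ax": 0, "ay": 0, "az": 0}])

```text
t: 30.68
tool_pos: [0.4498, -0.3181, 0.2591]
orientation: [-3.106, -0.468, 0.0]
force: [-0.5, 0.6, -0.0]
opening: 0.0408
gripper_force: 20.0
```

Request:
carry_out(targets=[{"hand": 0, "x": 0, "y": 0, "z": 0.003, "ax": 0, "ay": 0, "az": 0}, {"hand": 0, "x": 0, "y": 0, "z": 0.006, "ax": 0, "ay": 0, "az": 0}, {"hand": 0, "x": 0, "y": 0, "z": 0.009, "ax": 0, "ay": 0, "az": 0}, {"hand": 0, "x": 0, "y": 0, "z": 0.009, "ax": 0, "ay": 0, "az": 0}])

```text
t: 31.18
tool_pos: [0.4502, -0.3184, 0.2515]
orientation: [3.106, 0.468, 0.001]
force: [-2.4, 2.8, 8.7]
opening: 0.0413
gripper_force: 20.0
```

Request:
carry_out(targets=[{"hand": 65, "x": 0, "y": 0, "z": 0, "ax": 0, "ay": 0, "az": 0}, {"hand": 65, "x": 0, "y": 0, "z": 0, "ax": 0, "ay": 0, "az": 0}, {"hand": 65, "x": 0, "y": 0, "z": 0, "ax": 0, "ay": 0, "az": 0}, {"hand": 65, "x": 0, "y": 0, "z": -0.05, "ax": 0, "ay": 0, "az": 0}, {"hand": 65, "x": 0, "y": 0, "z": -0.1, "ax": 0, "ay": 0, "az": 0}, {"hand": 65, "x": -0.05, "y": 0, "z": -0.13, "ax": 0, "ay": 0, "az": 0}, {"hand": 65, "x": -0.07, "y": 0, "z": -0.13, "ax": 0, "ay": 0, "az": 0}, {"hand": 65, "x": -0.07, "y": 0, "z": -0.13, "ax": 0, "ay": 0, "az": 0}])

```text
t: 32.17
tool_pos: [0.382, -0.339, 0.3793]
orientation: [-3.106, -0.465, 0.001]
force: [-0.1, -0.3, -0.6]
opening: 0.06
gripper_force: 0.0
```

```bash
python3 - <<'E'
from lens import *
s=read_state(); print(s["t"],s["tool_pos"],yawof(s)[0])
discs("wrist",.058,.088,"pics/w5.png",amin=300)
discs("wrist",.012,.03,None,amin=300)
E
```

```text
32.175 [ 0.382  -0.339   0.3793] 17.022746152109743
wrist px [288. 120.] n 1973 z 0.07340732958523327 bbox ctr [ 0.4503 -0.3186] size [0.0411 0.0404] circ [ 0.45   -0.3186] D 41.9241943359375
wrist px [283. 201.] n 2342 z 0.07632981487320664 bbox ctr [ 0.3832 -0.3347] size [0.0476 0.0481] circ [ 0.3828 -0.3348] D 48.45936584472656
wrist px [272.  13.] n 436 z 0.016924010226992164 bbox ctr [ 0.5192 -0.2861] size [0.0857 0.0781] circ [ 0.5192 -0.2936] D 101.7451400756836
wrist px [288.  38.] n 2888 z 0.020315663311460536 bbox ctr [ 0.521  -0.2962] size [0.0537 0.0531] circ [ 0.5208 -0.2962] D 54.132911682128906
wrist px [212.  68.] n 351 z 0.01724470974301534 bbox ctr [ 0.4687 -0.2458] size [0.0974 0.0517] circ [ 0.4687 -0.2495] D 97.5141830444336
wrist px [83. 98.] n 503 z 0.02500145478873983 bbox ctr [ 0.4131 -0.1417] size [0.0325 0.1089] circ [ 0.4174 -0.1421] D 109.5965805053711
```

View pics/w5.png

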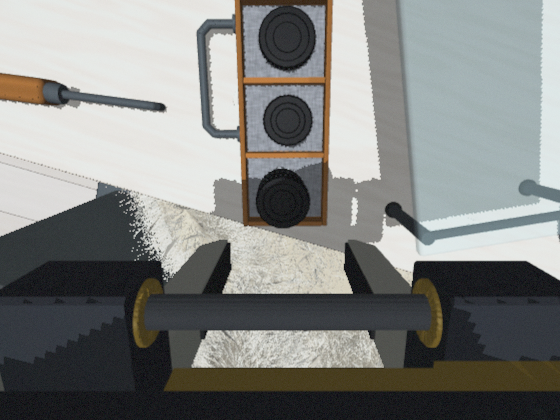

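Both lenses wear their caps, at (288,120) and (283,201), and the cap tops measure at the expected heights. Cap c lies flat at (288,38). Back to the hook.

```bash
python3 - <<'E'
from h import *
go(.405,-.0755,.15,99.7)
E
```

```text
go [ 0.0984 -0.2447  0.0621] turn [-0.0023 -0.0013 -1.4415] rows~ 7.7
```

Request:
carry_out(targets=[{"hand": 60, "x": 0.03, "y": -0.06, "z": 0, "ax": 0, "ay": 0, "az": -0.18}, {"hand": 60, "x": 0.06, "y": -0.12, "z": 0, "ax": 0, "ay": 0, "az": -0.36}, {"hand": 60, "x": 0.09, "y": -0.18, "z": 0, "ax": 0, "ay": 0, "az": -0.54}, {"hand": 60, "x": 0.098, "y": -0.22, "z": 0.02, "ax": 0, "ay": 0, "az": -0.72}, {"hand": 60, "x": 0.098, "y": -0.245, "z": 0.04, "ax": 0, "ay": 0, "az": -0.9}, {"hand": 60, "x": 0.098, "y": -0.245, "z": 0.062, "ax": 0, "ay": 0, "az": -1.08}, {"hand": 60, "x": 0.098, "y": -0.245, "z": 0.062, "ax": 0, "ay": 0, "az": -1.26}, {"hand": 60, "x": 0.098, "y": -0.245, "z": 0.062, "ax": 0, "ay": 0, "az": -1.44}])

```text
t: 33.28
tool_pos: [0.4044, -0.0747, 0.3165]
orientation: [-2.016, -2.406, 0.001]
force: [-0.0, -0.6, -0.2]
opening: 0.0555
gripper_force: 0.0
```

Request:
carry_out(targets=[{"hand": 60, "x": 0, "y": 0, "z": 0, "ax": 0, "ay": 0, "az": 0}, {"hand": 60, "x": 0, "y": 0, "z": 0, "ax": 0, "ay": 0, "az": 0}])

```text
t: 33.52
tool_pos: [0.4045, -0.0754, 0.3176]
orientation: [-2.03, -2.396, 0.0]
force: [0.7, 0.8, 0.3]
opening: 0.0561
gripper_force: 0.0
```

```bash
python3 - <<'E'
from hook import *
s=read_state(); print(s["t"],s["tool_pos"],yawof(s)[0])
hook("wrist")
go(.405,-.0755,.0243,99.7)
E
```

```text
33.525 [ 0.4045 -0.0754  0.3176] 99.4481179043394
wrist 3406 z 0.03142079906762771 ((400.0026550292969, -43.2324104309082), (22.78421974182129, 98.3561782836914), 10.117599487304688)
go [-0.0002  0.0006  0.1265] turn [-0.0006 -0.0005 -0.0038] rows~ 2.0
```

Request:
carry_out(targets=[{"hand": 60, "x": 0, "y": 0, "z": 0.06, "ax": 0, "ay": 0, "az": 0}, {"hand": 60, "x": 0, "y": 0, "z": 0.11, "ax": 0, "ay": 0, "az": 0}, {"hand": 60, "x": 0, "y": 0, "z": 0.1265, "ax": 0, "ay": 0, "az": 0}, {"hand": 60, "x": 0, "y": 0, "z": 0.1265, "ax": 0, "ay": 0, "az": 0}, {"hand": 0, "x": 0, "y": 0, "z": 0.1265, "ax": 0, "ay": 0, "az": 0}, {"hand": 0, "x": 0, "y": 0, "z": 0.1265, "ax": 0, "ay": 0, "az": 0}, {"hand": 0, "x": 0, "y": 0, "z": 0.1265, "ax": 0, "ay": 0, "az": 0}, {"hand": 0, "x": 0, "y": 0, "z": 0.1265, "ax": 0, "ay": 0, "az": 0}], newtons=50)

```text
t: 34.58
tool_pos: [0.4047, -0.0759, 0.1924]
orientation: [2.026, 2.4, 0.001]
force: [-1.2, 0.1, 4.2]
opening: 0.0239
gripper_force: 50.0
```

```bash
python3 - <<'E'
from h import *
s=read_state(); print(s["tool_pos"],yawof(s)[0],s["opening"])
print("tray in riser",inv(RC,RA,T2),A2-RA)
# tip 117 ahead of tcp; push axis along riser x; contact at tray (x=-.078-.008,y) or in gap
for y in (-.02,0.02):
  q=fr(T2,A2,-.059,y); print(y,q,inv(RC,RA,q))
E
```

```text
[ 0.4047 -0.0759  0.1924] 99.65130145661664 0.023871951386952146
tray in riser [-0.1673 -0.0187] -8.899999999999999
-0.02 [ 0.4482 -0.2541] [-0.2287 -0.0293]
0.02 [ 0.4865 -0.2422] [-0.2225  0.0102]
```

```bash
cat >> h.py <<'E'
def tipgo(rx,ry,tipz,yaw=RA+180,L=.118,z0=.1924,frame=None):
    c,a=frame or (RC,RA)
    p=fr(c,a,rx,ry); t=np.radians(yaw); g=p+L*np.array([np.cos(t),np.sin(t)])
    print("tip",p,"grip",g,"r",np.hypot(*g)); go(*g,z0+tipz-.167,yaw)
E
python3 - <<'E'
from h import *
tipgo(.03,-.168,.1,frame=(T2,A2))
tipgo(.03,-.168,.006,frame=(T2,A2))
E
```

```text
tip [ 0.3332 -0.3828] grip [ 0.2813 -0.2769] r 0.3946780560284474
go [-0.1775 -0.1553 -0.1001] turn [ 0.001   0.0008 -0.2871] rows~ 4.1
tip [ 0.3332 -0.3828] grip [ 0.2813 -0.2769] r 0.3946780560284474
go [-0.1775 -0.1554 -0.0061] turn [ 0.001   0.0008 -0.2871] rows~ 3.8
```

Request:
carry_out(targets=[{"hand": 0, "x": 0, "y": 0, "z": -0.05, "ax": 0, "ay": 0, "az": 0}, {"hand": 0, "x": 0, "y": 0, "z": -0.1, "ax": 0, "ay": 0, "az": 0}, {"hand": 0, "x": -0.035, "y": -0.035, "z": -0.1, "ax": 0, "ay": 0, "az": -0.1}, {"hand": 0, "x": -0.075, "y": -0.075, "z": -0.1, "ax": 0, "ay": 0, "az": -0.2}, {"hand": 0, "x": -0.115, "y": -0.115, "z": -0.1, "ax": 0, "ay": 0, "az": -0.287}, {"hand": 0, "x": -0.15, "y": -0.145, "z": -0.1, "ax": 0, "ay": 0, "az": -0.287}, {"hand": 0, "x": -0.1775, "y": -0.155, "z": -0.1, "ax": 0, "ay": 0, "az": -0.287}, {"hand": 0, "x": -0.1775, "y": -0.155, "z": -0.1, "ax": 0, "ay": 0, "az": -0.287}])

```text
t: 35.58
tool_pos: [0.2806, -0.2781, 0.2919]
orientation: [1.667, 2.663, -0.0]
force: [0.4, 0.5, -1.4]
opening: 0.024
gripper_force: 50.0
```

```bash
python3 - <<'E'
from h import *
s=read_state(); print(s["tool_pos"],yawof(s)[0],s["opening"],s["q"])
tipgo(.03,-.168,.006,frame=(T2,A2))
cp,im,d=grab("scene"); cv2.imwrite("pics/s6.png",cv2.resize(im[120:400,100:430],None,fx=2.1,fy=2.1))
E
```

```text
[ 0.2806 -0.2781  0.2919] 115.90978073784083 0.023969847691397293 [-0.9107 -0.3769  2.1624 -0.0002  1.3559 -1.3629]
tip [ 0.3332 -0.3828] grip [ 0.2813 -0.2769] r 0.3946780560284474
go [0.0009 0.0011 0.0935] turn [-0.0002  0.0003 -0.0033] rows~ 1.5
```

View pics/s6.png

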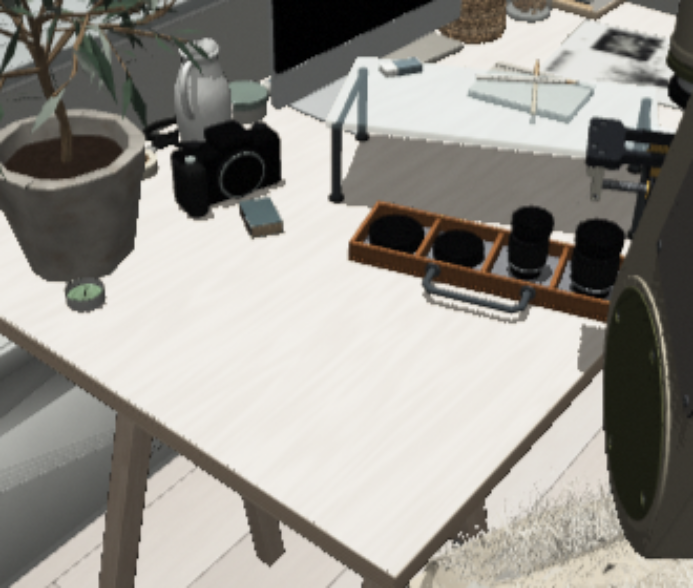

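All four caps look right: c and d flat in their bays at (395,232) and (460,247), and both lenses capped. I'll lower the hook beside the tray's -y end.

Request:
carry_out(targets=[{"hand": 0, "x": 0.001, "y": 0.001, "z": 0.04, "ax": 0, "ay": 0, "az": 0}, {"hand": 0, "x": 0.001, "y": 0.001, "z": 0.075, "ax": 0, "ay": 0, "az": 0}, {"hand": 0, "x": 0.001, "y": 0.001, "z": 0.0935, "ax": 0, "ay": 0, "az": 0}, {"hand": 0, "x": 0.001, "y": 0.001, "z": 0.0935, "ax": 0, "ay": 0, "az": 0}])

```text
t: 36.12
tool_pos: [0.2815, -0.2736, 0.1966]
orientation: [-1.659, -2.663, -0.003]
force: [0.3, 0.2, -1.2]
opening: 0.0234
gripper_force: 50.0
```

```bash
python3 - <<'E'
from h import *
s=read_state(); print(s["tool_pos"],yawof(s)[0],s["opening"],s["force"])
tipgo(.03,-.1485,.006,frame=(T2,A2))
E
```

```text
[ 0.2815 -0.2736  0.1966] 116.17657864905392 0.02339676114784765 [ 0.3461  0.1756 -1.1737]
tip [ 0.3518 -0.3771] grip [ 0.2999 -0.2711] r 0.4042734208585393
go [-0.0059  0.0176 -0.0018] turn [-0.0007 -0.0043  0.0013] rows~ 0.3
```

Request:
carry_out(targets=[{"hand": 0, "x": -0.003, "y": 0.008, "z": 0, "ax": 0, "ay": 0, "az": 0}, {"hand": 0, "x": -0.005, "y": 0.014, "z": 0, "ax": 0, "ay": 0, "az": 0}, {"hand": 0, "x": -0.005, "y": 0.019, "z": 0, "ax": 0, "ay": 0, "az": 0}, {"hand": 0, "x": -0.005, "y": 0.024, "z": 0, "ax": 0, "ay": 0, "az": 0}, {"hand": 0, "x": -0.005, "y": 0.029, "z": 0, "ax": 0, "ay": 0, "az": 0}, {"hand": 0, "x": -0.005, "y": 0.034, "z": 0, "ax": 0, "ay": 0, "az": 0}, {"hand": 0, "x": -0.005, "y": 0.039, "z": 0, "ax": 0, "ay": 0, "az": 0}, {"hand": 0, "x": -0.005, "y": 0.042, "z": 0, "ax": 0, "ay": 0, "az": 0}])

```text
t: 37.12
tool_pos: [0.3216, -0.2621, 0.1988]
orientation: [-1.664, -2.665, 0.003]
force: [-7.9, -3.9, 1.9]
opening: 0.0235
gripper_force: 50.5
```

```bash
cat > tfit.py <<'E'
from h import *
def trayfit(T,A,n=3):
    """fit tray top walls in top image (orange, z~.024) from a guess"""
    cp,im,d=grab("top"); np.savez("top_last.npz",im=im,d=d)
    b,g,r=[im[...,i].astype(int) for i in range(3)]
    from scipy.optimize import minimize
    m=((r>b+35)).astype(np.float32); m=cv2.GaussianBlur(m,(0,0),1.2)
    o=np.array(cp["position"]);Q=Rm(cp)
    def proj(P):
        c=(P-o)@Q; return cp["cx"]+cp["fx"]*c[:,0]/-c[:,2], cp["cy"]-cp["fy"]*c[:,1]/-c[:,2]
    ys=np.linspace(-.142,.142,80); xs=np.linspace(-.0415,.0415,25)
    pts=np.vstack([np.c_[np.full(80,x),ys] for x in(-.0415,.0415)]+[np.c_[xs,np.full(25,y)] for y in(-.142,-.071,0,.071,.142)])
    def cost(v):
        p=fr(np.array(v[:2])[:,None],v[2],pts[:,0],pts[:,1]) if 0 else None
        t=np.radians(v[2]); X=v[0]+pts[:,0]*np.cos(t)-pts[:,1]*np.sin(t); Y=v[1]+pts[:,0]*np.sin(t)+pts[:,1]*np.cos(t)
        u,w=proj(np.c_[X,Y,np.full(len(X),.024)])
        return -cv2.remap(m,u.astype(np.float32)[None],w.astype(np.float32)[None],cv2.INTER_LINEAR).mean()
    best=None
    for dx in (-.02,0,.02):
        for dy in (-.02,0,.02):
            for da in (-6,0,6):
                v=[T[0]+dx,T[1]+dy,A+da]
                rs=minimize(cost,v,method="Nelder-Mead",options=dict(initial_simplex=[v,[v[0]+.008,*v[1:]],[v[0],v[1]+.008,v[2]],[v[0],v[1],v[2]+4]]))
                if best is None or rs.fun<best.fun: best=rs
    v=best.x; print("tray",v,"score",best.fun,"in riser",inv(RC,RA,v[:2]),"rel deg",v[2]-RA); return v
E
python3 - <<'E'
from tfit import *
v=trayfit(fr(RC,RA,-.1673,0),A2+4); s=read_state(); print(s["tool_pos"],s["force"],yawof(s)[0])
E
```

```text
tray [  0.5027  -0.2951 -72.6258] score -0.4476582407951355 in riser [-0.1678  0.0015] rel deg -8.725766843505603
[ 0.3218 -0.262   0.1989] [-6.5095 -3.48    1.7577] 116.03257490402306
```

```bash
python3 - <<'E'
from h import *
F=((np.array([.5027,-.2951])),-72.63)
tipgo(-.064,-.1,.1,frame=F); tipgo(-.064,-.1,.007,frame=F)
E
```

```text
tip [ 0.3882 -0.2639] grip [ 0.3362 -0.1579] r 0.3714728221862517
go [ 0.0871  0.0585 -0.0937] turn [-0.0016  0.0013 -0.0012] rows~ 2.3
tip [ 0.3882 -0.2639] grip [ 0.3362 -0.1579] r 0.3714728221862517
go [ 0.0872  0.0586 -0.0007] turn [-0.0016  0.0013 -0.0012] rows~ 1.7
```

Request:
carry_out(targets=[{"hand": 0, "x": 0, "y": -0.01, "z": 0, "ax": 0, "ay": 0, "az": 0}, {"hand": 0, "x": 0, "y": -0.01, "z": -0.05, "ax": 0, "ay": 0, "az": 0}, {"hand": 0, "x": 0, "y": -0.005, "z": -0.1, "ax": 0, "ay": 0, "az": 0}, {"hand": 0, "x": 0.04, "y": 0.02, "z": -0.1, "ax": 0, "ay": 0, "az": 0}, {"hand": 0, "x": 0.087, "y": 0.0585, "z": -0.1, "ax": 0, "ay": 0, "az": 0}, {"hand": 0, "x": 0.087, "y": 0.0585, "z": -0.06, "ax": 0, "ay": 0, "az": 0}, {"hand": 0, "x": 0.087, "y": 0.0585, "z": -0.02, "ax": 0, "ay": 0, "az": 0}, {"hand": 0, "x": 0.087, "y": 0.0585, "z": -0.001, "ax": 0, "ay": 0, "az": 0}])

```text
t: 38.17
tool_pos: [0.335, -0.1566, 0.1971]
orientation: [-1.659, -2.664, -0.001]
force: [0.1, -0.1, -1.9]
opening: 0.0237
gripper_force: 50.0
```

Request:
carry_out(targets=[{"hand": 0, "x": -0.006, "y": 0, "z": 0, "ax": 0, "ay": 0, "az": 0}, {"hand": 0, "x": -0.012, "y": 0, "z": 0, "ax": 0, "ay": 0, "az": 0}, {"hand": 0, "x": -0.018, "y": 0, "z": 0, "ax": 0, "ay": 0, "az": 0}, {"hand": 0, "x": -0.024, "y": 0, "z": 0, "ax": 0, "ay": 0, "az": 0}, {"hand": 0, "x": -0.03, "y": 0, "z": 0, "ax": 0, "ay": 0, "az": 0}, {"hand": 0, "x": -0.036, "y": 0, "z": 0, "ax": 0, "ay": 0, "az": 0}, {"hand": 0, "x": -0.042, "y": 0, "z": 0, "ax": 0, "ay": 0, "az": 0}])

```text
t: 39.05
tool_pos: [0.3541, -0.1953, 0.1994]
orientation: [-1.662, -2.663, -0.001]
force: [-6.6, 6.0, 2.8]
opening: 0.0235
gripper_force: 50.1
```

```bash
python3 - <<'E'
from tfit import *
v=trayfit(np.array([.51,-.305]),-69); s=read_state(); print(s["tool_pos"],s["force"],yawof(s)[0])
E
```

```text
tray [  0.5129  -0.3046 -65.1696] score -0.48801323771476746 in riser [-0.1549  0.0065] rel deg -1.269566313856906
[ 0.3544 -0.1959  0.1996] [-1.3604  1.5309 -3.0262] 116.05940576224204
```

```bash
python3 - <<'E'
from h import *
F=((np.array([.5129,-.3046])),-65.2)
tipgo(-.058,-.030,.007,frame=F)
E
```

```text
tip [ 0.4613 -0.2645] grip [ 0.4094 -0.1586] r 0.43905839719469353
go [0.0094 0.0658 0.0002] turn [-0.0006 -0.0013 -0.0007] rows~ 1.1
```

Request:
carry_out(targets=[{"hand": 0, "x": 0.009, "y": 0, "z": 0, "ax": 0, "ay": 0, "az": 0}, {"hand": 0, "x": 0.009, "y": 0, "z": -0.04, "ax": 0, "ay": 0, "az": 0}, {"hand": 0, "x": 0.009, "y": 0.04, "z": -0.04, "ax": 0, "ay": 0, "az": 0}, {"hand": 0, "x": 0.009, "y": 0.066, "z": -0.04, "ax": 0, "ay": 0, "az": 0}, {"hand": 0, "x": 0.009, "y": 0.066, "z": -0.04, "ax": 0, "ay": 0, "az": 0}, {"hand": 0, "x": 0.009, "y": 0.066, "z": -0.02, "ax": 0, "ay": 0, "az": 0}, {"hand": 0, "x": 0.009, "y": 0.066, "z": 0.0, "ax": 0, "ay": 0, "az": 0}, {"hand": 0, "x": 0.009, "y": 0.066, "z": 0.0, "ax": 0, "ay": 0, "az": 0}])

```text
t: 40.1
tool_pos: [0.4083, -0.1579, 0.1979]
orientation: [-1.661, -2.662, 0.001]
force: [0.2, -0.1, -0.6]
opening: 0.0236
gripper_force: 50.0
```

Request:
carry_out(targets=[{"hand": 0, "x": -0.007, "y": 0, "z": 0, "ax": 0, "ay": 0, "az": 0}, {"hand": 0, "x": -0.014, "y": 0, "z": 0, "ax": 0, "ay": 0, "az": 0}, {"hand": 0, "x": -0.022, "y": 0, "z": 0, "ax": 0, "ay": 0, "az": 0}, {"hand": 0, "x": -0.03, "y": 0, "z": 0, "ax": 0, "ay": 0, "az": 0}, {"hand": 0, "x": -0.038, "y": 0, "z": 0, "ax": 0, "ay": 0, "az": 0}, {"hand": 0, "x": -0.046, "y": 0, "z": 0, "ax": 0, "ay": 0, "az": 0}, {"hand": 0, "x": -0.054, "y": 0, "z": 0, "ax": 0, "ay": 0, "az": 0}, {"hand": 0, "x": -0.06, "y": 0, "z": 0, "ax": 0, "ay": 0, "az": 0}])

```text
t: 41.1
tool_pos: [0.436, -0.212, 0.1997]
orientation: [-1.662, -2.663, -0.001]
force: [-6.2, 9.0, 3.8]
opening: 0.0238
gripper_force: 50.0
```

```bash
python3 - <<'E'
from tfit import *
v=trayfit(np.array([.53,-.345]),-66); s=read_state(); print(s["tool_pos"],s["force"],yawof(s)[0])
E
```

```text
tray [  0.5376  -0.3426 -56.7092] score -0.36511749029159546 in riser [-0.1098  0.012 ] rel deg 7.1907815659512195
[ 0.4363 -0.2126  0.1998] [-3.4726  4.1779 -1.1807] 116.0800995029223
```

```bash
python3 - <<'E'
from h import *
F=((np.array([.5376,-.3426])),-56.7)
tipgo(-.060,.026,.007,frame=F)
t=fr(*F,-.048,-.03); print("predicted contact",t, "tip now", np.array([.4363,-.2126])+.118*np.array([np.cos(np.radians(RA)),np.sin(np.radians(RA))]))
E
```

```text
tip [ 0.5264 -0.2782] grip [ 0.4745 -0.1722] r 0.5047617443880507
go [0.0194 0.052  0.0004] turn [-0.0003 -0.0016 -0.0003] rows~ 0.9
predicted contact [ 0.4862 -0.319 ] tip now [ 0.4882 -0.3186]
```

Request:
carry_out(targets=[{"hand": 0, "x": 0.008, "y": 0, "z": 0, "ax": 0, "ay": 0, "az": 0}, {"hand": 0, "x": 0.01, "y": 0, "z": -0.04, "ax": 0, "ay": 0, "az": 0}, {"hand": 0, "x": 0.019, "y": 0.03, "z": -0.04, "ax": 0, "ay": 0, "az": 0}, {"hand": 0, "x": 0.019, "y": 0.052, "z": -0.04, "ax": 0, "ay": 0, "az": 0}, {"hand": 0, "x": 0.019, "y": 0.052, "z": -0.04, "ax": 0, "ay": 0, "az": 0}, {"hand": 0, "x": 0.019, "y": 0.052, "z": -0.02, "ax": 0, "ay": 0, "az": 0}, {"hand": 0, "x": 0.019, "y": 0.052, "z": 0.0, "ax": 0, "ay": 0, "az": 0}, {"hand": 0, "x": 0.019, "y": 0.052, "z": 0.0, "ax": 0, "ay": 0, "az": 0}])

```text
t: 42.15
tool_pos: [0.473, -0.172, 0.1977]
orientation: [-1.661, -2.662, 0.001]
force: [0.6, -0.2, -1.1]
opening: 0.0238
gripper_force: 50.0
```

Request:
carry_out(targets=[{"hand": 0, "x": -0.006, "y": 0, "z": 0, "ax": 0, "ay": 0, "az": 0}, {"hand": 0, "x": -0.012, "y": 0, "z": 0, "ax": 0, "ay": 0, "az": 0}, {"hand": 0, "x": -0.018, "y": 0, "z": 0, "ax": 0, "ay": 0, "az": 0}, {"hand": 0, "x": -0.024, "y": 0, "z": 0, "ax": 0, "ay": 0, "az": 0}, {"hand": 0, "x": -0.03, "y": 0, "z": 0, "ax": 0, "ay": 0, "az": 0}, {"hand": 0, "x": -0.036, "y": 0, "z": 0, "ax": 0, "ay": 0, "az": 0}, {"hand": 0, "x": -0.042, "y": 0, "z": 0, "ax": 0, "ay": 0, "az": 0}])

```text
t: 43.02
tool_pos: [0.4933, -0.2094, 0.1999]
orientation: [-1.661, -2.665, -0.002]
force: [-3.1, 8.7, 4.8]
opening: 0.0236
gripper_force: 50.0
```

```bash
python3 - <<'E'
from tfit import *
v=trayfit(np.array([.55,-.365]),-62); s=read_state(); print(s["tool_pos"],s["force"],yawof(s)[0])
tip=s["tool_pos"][:2]+.118*np.array([np.cos(np.radians(RA)),np.sin(np.radians(RA))]); print("tip in tray",inv(v[:2],v[2],tip))
f=np.load("top_last.npz"); cv2.imwrite("pics/t7.png",cv2.resize(f["im"][130:305,165:415],None,fx=3.2,fy=3.2,interpolation=cv2.INTER_CUBIC))
E
```

```text
tray [  0.5482  -0.3692 -59.982 ] score -0.2740544080734253 in riser [-0.0813  0.0098] rel deg 3.9180479843831293
[ 0.4935 -0.2101  0.1999] [-1.947   2.8057 -3.4931] 116.1107608382846
tip in tray [-0.0474  0.0241]
```

Request:
carry_out(targets=[{"hand": 0, "x": -0.006, "y": 0, "z": 0, "ax": 0, "ay": 0, "az": 0}, {"hand": 0, "x": -0.012, "y": 0, "z": 0, "ax": 0, "ay": 0, "az": 0}, {"hand": 0, "x": -0.018, "y": 0, "z": 0, "ax": 0, "ay": 0, "az": 0}, {"hand": 0, "x": -0.024, "y": 0, "z": 0, "ax": 0, "ay": 0, "az": 0}, {"hand": 0, "x": -0.03, "y": 0, "z": 0, "ax": 0, "ay": 0, "az": 0}, {"hand": 0, "x": -0.036, "y": 0, "z": 0, "ax": 0, "ay": 0, "az": 0}, {"hand": 0, "x": -0.042, "y": 0, "z": 0, "ax": 0, "ay": 0, "az": 0}])

```text
t: 43.95
tool_pos: [0.5115, -0.2473, 0.1993]
orientation: [-1.661, -2.664, -0.002]
force: [-1.4, 6.8, 1.4]
opening: 0.0236
gripper_force: 50.0
```

```bash
python3 - <<'E'
from tfit import *
v=trayfit(np.array([.56,-.40]),-63); s=read_state(); print(s["tool_pos"],s["force"],yawof(s)[0])
tip=s["tool_pos"][:2]+.118*np.array([np.cos(np.radians(RA)),np.sin(np.radians(RA))]); print("tip in tray",inv(v[:2],v[2],tip))
f=np.load("top_last.npz"); cv2.imwrite("pics/t8.png",cv2.resize(f["im"][130:305,165:415],None,fx=3.2,fy=3.2,interpolation=cv2.INTER_CUBIC))
E
```

```text
tray [  0.5625  -0.4061 -64.8537] score -0.10632546991109848 in riser [-0.0419  0.0064] rel deg -0.9536714061799287
[ 0.5117 -0.2479  0.1995] [-1.8624  3.9439 -0.7423] 116.10032560418819
tip in tray [-0.0468  0.0232]
```

View pics/t8.png

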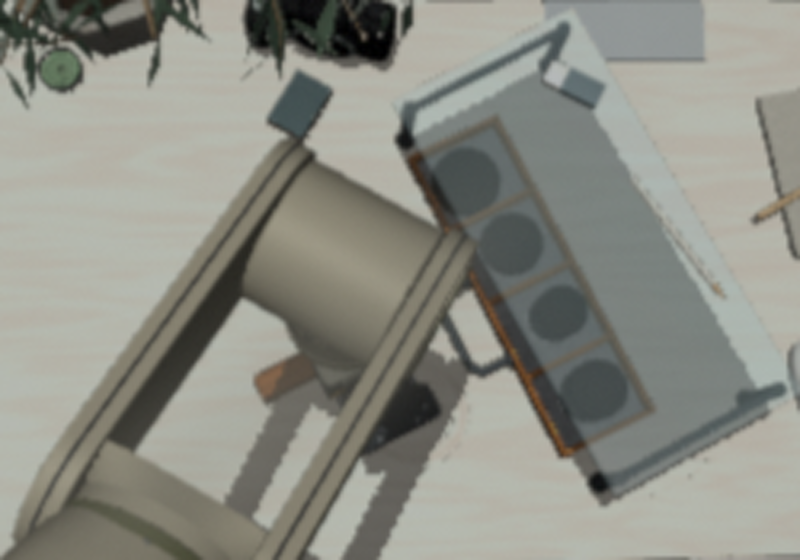

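The tray is straight and nearly home, with its front wall just showing from (420,170) to (570,450).

Request:
carry_out(targets=[{"hand": 0, "x": -0.006, "y": 0, "z": 0, "ax": 0, "ay": 0, "az": 0}, {"hand": 0, "x": -0.012, "y": 0, "z": 0, "ax": 0, "ay": 0, "az": 0}, {"hand": 0, "x": -0.018, "y": 0, "z": 0, "ax": 0, "ay": 0, "az": 0}, {"hand": 0, "x": -0.024, "y": 0, "z": 0, "ax": 0, "ay": 0, "az": 0}, {"hand": 0, "x": -0.03, "y": 0, "z": 0, "ax": 0, "ay": 0, "az": 0}, {"hand": 0, "x": -0.034, "y": 0, "z": 0, "ax": 0, "ay": 0, "az": 0}, {"hand": 0, "x": -0.034, "y": 0, "z": 0, "ax": 0, "ay": 0, "az": 0}])

```text
t: 44.88
tool_pos: [0.5265, -0.2781, 0.1994]
orientation: [-1.662, -2.665, -0.001]
force: [-2.0, 3.7, -0.7]
opening: 0.0236
gripper_force: 50.0
```

Request:
carry_out(targets=[{"hand": 0, "x": 0.01, "y": 0, "z": 0, "ax": 0, "ay": 0, "az": 0}, {"hand": 0, "x": 0.01, "y": 0, "z": -0.03, "ax": 0, "ay": 0, "az": 0}, {"hand": 0, "x": 0.01, "y": 0, "z": -0.038, "ax": 0, "ay": 0, "az": 0}, {"hand": 0, "x": 0.05, "y": 0, "z": -0.038, "ax": 0, "ay": 0, "az": 0}, {"hand": 0, "x": 0.11, "y": 0, "z": -0.038, "ax": 0, "ay": 0, "az": 0}, {"hand": 0, "x": 0.17, "y": 0, "z": -0.038, "ax": 0, "ay": 0, "az": 0}, {"hand": 0, "x": 0.17, "y": 0, "z": -0.038, "ax": 0, "ay": 0, "az": 0}, {"hand": 0, "x": 0.17, "y": 0, "z": -0.038, "ax": 0, "ay": 0, "az": 0}])

```text
t: 45.88
tool_pos: [0.452, -0.1255, 0.2376]
orientation: [1.66, 2.665, -0.0]
force: [0.5, -0.6, -1.2]
opening: 0.0238
gripper_force: 50.0
```

```bash
python3 - <<'E'
from h import *
s=read_state(); print(s["tool_pos"],s["force"],yawof(s)[0],s["opening"])
go(s["tool_pos"][0],s["tool_pos"][1],.1924-.167,yawof(s)[0])
p=s["tool_pos"][:2]; print("tip",p+.12*np.array([np.cos(np.radians(RA)),np.sin(np.radians(RA))]),"tail",p-.08*np.array([np.cos(np.radians(RA)),np.sin(np.radians(RA))]))
E
```

```text
[ 0.452  -0.1255  0.2376] [ 0.4709 -0.6376 -1.1699] 116.14508901112352 0.023785983763980792
go [ 0.0001 -0.      0.0452] turn [0.001  0.0017 0.    ] rows~ 0.7
tip [ 0.5047 -0.2332] tail [ 0.4168 -0.0536]
```

Request:
carry_out(targets=[{"hand": 0, "x": 0, "y": 0, "z": 0.02, "ax": 0, "ay": 0, "az": 0}, {"hand": 0, "x": 0, "y": 0, "z": 0.037, "ax": 0, "ay": 0, "az": 0}, {"hand": 0, "x": 0, "y": 0, "z": 0.045, "ax": 0, "ay": 0, "az": 0}, {"hand": 0, "x": 0, "y": 0, "z": 0.045, "ax": 0, "ay": 0, "az": 0}, {"hand": 60, "x": 0, "y": 0, "z": 0.045, "ax": 0, "ay": 0, "az": 0}, {"hand": 60, "x": 0, "y": 0, "z": 0.045, "ax": 0, "ay": 0, "az": 0}, {"hand": 60, "x": 0, "y": 0, "z": 0.045, "ax": 0, "ay": 0, "az": 0}, {"hand": 60, "x": 0, "y": 0, "z": 0.0, "ax": 0, "ay": 0, "az": 0}])

```text
t: 46.88
tool_pos: [0.4497, -0.1247, 0.2343]
orientation: [-1.659, -2.659, 0.002]
force: [0.2, -0.8, 0.1]
opening: 0.0549
gripper_force: 0.0
```

Request:
carry_out(targets=[{"hand": 60, "x": 0, "y": 0, "z": -0.06, "ax": 0, "ay": 0, "az": 0}, {"hand": 60, "x": 0, "y": 0, "z": -0.12, "ax": 0, "ay": 0, "az": 0}, {"hand": 60, "x": 0.06, "y": 0, "z": -0.12, "ax": 0, "ay": 0, "az": 0}, {"hand": 60, "x": 0.12, "y": 0, "z": -0.12, "ax": 0, "ay": 0, "az": 0}, {"hand": 60, "x": 0.12, "y": 0, "z": -0.12, "ax": 0, "ay": 0, "az": 0}])

```text
t: 47.5
tool_pos: [0.3976, -0.0151, 0.3574]
orientation: [1.657, 2.669, 0.002]
force: [-0.1, -1.3, 0.1]
opening: 0.0557
gripper_force: 0.0
```

```bash
python3 - <<'E'
from tfit import *
v=trayfit(np.array([.57,-.43]),-65)
f=np.load("top_last.npz"); a=cv2.resize(f["im"][130:305,165:415],None,fx=1.6,fy=1.6,interpolation=cv2.INTER_CUBIC)
cp,im,d=grab("scene"); b=cv2.resize(im[120:400,100:430],(400,340)); a=cv2.copyMakeBorder(a,0,340-a.shape[0],0,0,cv2.BORDER_CONSTANT)
cv2.imwrite("pics/t9.png",np.hstack([a,b]))
cp=camera_params("top"); w=cloud(cp,f["d"]); bb,g,r=[f["im"][...,i].astype(int) for i in range(3)]
m=(w[...,2]>.018)&(w[...,2]<.06)&(r>bb+35)&(abs(w[...,0]-.43)<.1)&(abs(w[...,1]+.09)<.1); print("hook handle top",m.sum(),np.percentile(w[m][:,2],[10,50,90]))
E
```

```text
tray [  0.55  -0.45 -71.  ] score -0.0 in riser [-0.0079 -0.0242] rel deg -7.100000000000001
hook handle top 256 [0.0286 0.0315 0.0344]
```

View pics/t9.png

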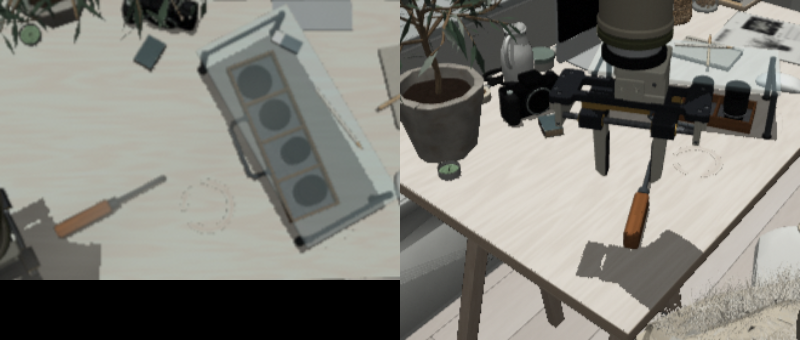

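The tray is entirely under the board apart from its handle. Its corners are near (227,65), (275,52), (340,205) and (292,222), and the hook lies on the desk. I'll check those numbers.

```bash
python3 - <<'E'
from pose import *
cp=camera_params("top"); P=lambda u,v:ray(cp,165+u/1.6,130+v/1.6,.024)
t=fit([(-.044,.1445),(.044,.1445),(.044,-.1445),(-.044,-.1445)],[P(227,65),P(275,52),P(340,205),P(292,222)])
print(t,inv(RC,RA,t[0]),t[1]-RA)
s=read_state(); g=np.array([.5265,-.2781]); tip=g+.118*np.array([np.cos(np.radians(RA)),np.sin(np.radians(RA))]); print("tip at push end, riser",inv(RC,RA,tip))
E
```

```text
(array([ 0.5717, -0.4391]), np.float64(-70.86219128561407), array([0.003 , 0.0047, 0.0005, 0.0026])) [-0.0082  0.0001] -6.962191285614075
tip at push end, riser [-0.0547  0.0304]
```

```bash
python3 -c "
from plant import robot
print(robot.close_job())"
```

```text
the job is handed in; nothing more can be done
None
```

I finished the task and handed it in after about 48 s of robot time, but no verdict came back. Lenses a and b wear their own caps, c and d lie in the empty bays, the tray is back under the board about 7° off square, and the hook lies flat on the desk.

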